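Hang the sample shelf on its cleat and line up the bean canisters

ROBOT

A 6-joint arm with a two-finger parallel gripper is mounted at the origin on a cart in front of the work surface, level with it; the furniture and walls round the work are solid. World frame = base frame: x ahead of the robot, y to its left, z up, the work surface at z = 0. Lengths are in m, angles in rad, forces in N, time in s.
With the tool pointing down it reaches from about 0.375 to 0.9 m from the base axis. Payload 3.1 kg.
Tool frame: the origin (TCP) lies midway between the tips of the shut fingers; the grasp point (between the pads) lies 19 mm behind it; z points along the fingers, y is the direction in which the jaws open and shut (so a half turn about z gives the same grasp; the last joint's range is limited). The gripper opens to 87 mm and grips with 3 to 60 N. Pads are 19 mm wide; open, the fingers measure 117 mm over their backs; the gripper's body (75 mm by 190 mm) begins 51 mm behind the grasp point.
Start: joints at [0.964, 0.527, 1.433, -0, 1.181, -0.178], TCP at [0.26, 0.568, 0.187] pointing down, gripper open.
Joint ranges: [-3.08, 3.08], [-0.75, 2.2], [0.22, 2.44], [-1.43, 4.57], [0, 2.65], [-2.85, 2.85]. Speed limits (rad/s): [2.79, 2.79, 3.14, 3.14, 3.14, 3.14].

INTERFACE

Orientations are given as a unit quaternion [x, y, z, w].
In Python, from rig import robot gives the robot as it stands.
- The arm moves only by the tool move_arm, never from a script. Its argument "rows" is one flat list of numbers, 7 for each row, row after row: the shift along the world's x, y, z in mm, then the turn, a rotation vector about the world's x, y, z in rad, then the closure, from 0 (fully open) to 1 (shut). A call has 1 to 12 rows; each row shifts and turns the commanded pose from where the row before left it; what a row does not reach is not made up. A row lasts 1/10 s, in which the tool goes at most 50 mm and 8.59 degrees, less where a joint would pass 70% of its speed; a pose out of reach is approached as far as the arm can. A call with a gripper value outside its range is refused whole. The fingers move at their own pace and stop on an object; "grip_force" is the grip in N (left out, the last holds). Time passes only in rows, so rows that do not move let the fingers close. It gives the time, the measured TCP pose, the force and the opening at its end, in the units of the state.
- robot.get_obs(): the state, without advancing time (a new reading comes with each control period).
- robot.camera(name): name is "scene" or "side" or "wrist"; returns a dict with "color" (384x512x3 uint8, red, green, blue), "z_map" (384x512 float32, m along the optical axis (not along the pixel's ray), 0 where there is no reading), "camera_matrix" (3x3 intrinsics, pixels), "distortion" ([k1, k2, p1, p2, k3] as OpenCV has them; the pictures are not rectified), "R" (3x3) and "t" (3): a world point X has camera coordinates R X + t; the wrist camera has in their place "tool_from_camera" (4x4, takes a point from camera to tool coordinates, whose origin is the TCP and whose axes are the flange's). Camera axes: x right, y down, z forward; pixel columns grow to the right and rows downward; lengths in m; the calibration is good to about 2 mm. A picture is of the moment at which its call begins: read the wrist's pose just before it.
- robot.hand_in(): hands the job in, once; it reports no verdict.
Trained networks look in the newest picture that a camera, given by its name, has taken for a name from the list of things; names that differ only in an ending like _2 or _b are one class to them, and where a whole thing is asked for, a point or a joint stands for the part that bears it (a point fixed in the world has none). Each returns a list of dicts, best first, with "conf" (0 to 1); they miss things now and then, are a little off and sometimes report something else, mostly with a low value. They report only what shows in the picture. A call takes as long as a camera call. They do not tell look-alikes from the thing itself.
- robot.search_frame(camera, thing): "at" ([column, row] in pixels, amid what is visible of it).
- robot.spot_point(camera, thing): "at" ([column, row] in pixels: a listed point, or the origin of a listed thing).
The state is a dict: "time": time; "q": joint angles; "joint_velocities": joint speeds; "joint_torque": joint torques, N m; "position": TCP position; "tool_rot": TCP orientation; "ft_force": force on the tool from outside, world axes, zero at the start; "moment": the same for the moment, N m; "grip_width": finger opening in m.
Only numpy, scipy, OpenCV 4.12 (cv2) and the standard library are available. Lean on these libraries where they do the work, as an engineer would, in place of code of your own. Each camera call takes 0.05 s, during which the arm holds its last target.

TASK

Hang the loose sample shelf on the cleat of the upright board: tip its front up by some 10 to 20 degrees, bring the angled strip at its back over the cleat that way, and let it drop down level until it is fully home, centred on the cleat. Then stand all the steel bean canisters on the hung shelf in one neat row, upright and each in the middle of its own place, filling the places from the left without leaving one out. Leave the mug, the scoop and the bowl alone.

Things in the scene. Friction and masses are not known exactly. Their poses are not given: they have to be found in the camera images.
- shelf_grip (a point): grip point of the loose hang-on shelf (0.5 kg): on its upright wooden tab (10 mm thick in y, 34 mm long in x, top 118 mm above the shelf's underside, rising 40 mm above the back plate, middle of the rear); take the shelf by it. The point is mid-thickness, 100 mm above the underside, 128 mm behind the front lip, 33 mm ahead of the rear spacers' ends. Axes: x to the shelf's rear, y to its left seen from the front, z up
- shelf_strip (a point): middle of the lower edge of the shelf's angled rear strip: aluminium, 268 mm long, 5 mm thick; from the top of the 78 mm high back plate it runs over a short bridge to the rear and slopes down rearward, 60 degrees to the horizontal. 28 mm behind and 51 mm below shelf_grip, 49 mm above the underside; open space of 31 mm between this edge and the back plate. Axes as shelf_grip
- shelf_front (a point): middle of the shelf's 12 mm high front edge strip, 128 mm ahead of shelf_grip and 94 mm lower. The wooden board is 298 mm wide (y), 122 mm deep (x) and 8 mm thick; its underside is flat. A wire gallery of 6 mm rod runs round the board, top 25 mm above the board: fingertips that hold a canister over its row should stay higher than that. Axes as shelf_grip
- cleat_top (a point): middle of the upper edge of the fixed cleat, an aluminium strip 170 mm long, 5 mm thick, sloping up and forward from the board at 60 degrees; this edge is 24 mm before the board and 162 mm above the counter, with an open gap of 21 mm between edge and board. Shelf home: level, square, shelf_strip 19 mm behind (+x) and 23 mm below this point. Axes: x into the board, y left along the cleat, z up
- cleat_face (a point): middle of the top edge of the board's front face; the fixed upright plywood board carries the cleat: 300 mm wide, 14 mm thick, 180 mm high. With the shelf home its two rubber rear spacers touch this face and its underside is 90 mm above the counter. Axes as cleat_top
- place_1 (a point): centre of the shelf's leftmost place, on the top of its board (8 mm above the underside). Flat, marked off by inlaid lines, places 55 mm apart; from a centre 39 mm to the gallery wire in front and behind (32 mm at the row's ends), 71 mm to the back plate, 62 mm to the grip tab behind the middle place. Axes as shelf_grip; moves with the shelf
- place_2 (a point): centre of the shelf's second from left place, on the top of its board (8 mm above the underside). Flat, marked off by inlaid lines, places 55 mm apart; from a centre 39 mm to the gallery wire in front and behind (32 mm at the row's ends), 71 mm to the back plate, 62 mm to the grip tab behind the middle place. Axes as shelf_grip; moves with the shelf
- place_3 (a point): centre of the shelf's middle place, on the top of its board (8 mm above the underside). Flat, marked off by inlaid lines, places 55 mm apart; from a centre 39 mm to the gallery wire in front and behind (32 mm at the row's ends), 71 mm to the back plate, 62 mm to the grip tab behind the middle place. Axes as shelf_grip; moves with the shelf
- place_4 (a point): centre of the shelf's fourth from left place, on the top of its board (8 mm above the underside). Flat, marked off by inlaid lines, places 55 mm apart; from a centre 39 mm to the gallery wire in front and behind (32 mm at the row's ends), 71 mm to the back plate, 62 mm to the grip tab behind the middle place. Axes as shelf_grip; moves with the shelf
- place_5 (a point): centre of the shelf's rightmost place, on the top of its board (8 mm above the underside). Flat, marked off by inlaid lines, places 55 mm apart; from a centre 39 mm to the gallery wire in front and behind (32 mm at the row's ends), 71 mm to the back plate, 62 mm to the grip tab behind the middle place. Axes as shelf_grip; moves with the shelf
- can_1_mid (a point): centre of a plain steel bean canister with a lid, an upright cylinder 48 mm in diameter and 72 mm tall, 0.13 kg; z along its axis. None if it is absent in this run
- can_2_mid (a point): centre of a plain steel bean canister with a lid, an upright cylinder 48 mm in diameter and 72 mm tall, 0.13 kg; z along its axis. None if it is absent in this run
- can_3_mid (a point): centre of a plain steel bean canister with a lid, an upright cylinder 48 mm in diameter and 72 mm tall, 0.13 kg; z along its axis. None if it is absent in this run
- can_4_mid (a point): centre of a plain steel bean canister with a lid, an upright cylinder 48 mm in diameter and 72 mm tall, 0.13 kg; z along its axis. None if it is absent in this run
- can_5_mid (a point): centre of a plain steel bean canister with a lid, an upright cylinder 48 mm in diameter and 72 mm tall, 0.13 kg; z along its axis. None if it is absent in this run
- mug_mid (a point): white mug, 91 mm high, 85 mm across; bystander, at half height
- scoop_mid (a point): aluminium bean scoop 186 mm long lying on the counter; bystander
- bowl_mid (a point): white cup bowl, 92 mm across, 62 mm high; bystander, at half height
- hose_front (a point): frontmost point of the fixed red hose (25 mm thick) that hangs over the counter behind the canisters: it comes down from high at the right and runs past this point to the left, lower and to the rear; keep arm and gripper on the robot's side of it, also while the shelf is tipped
Not all that is in view belongs to the job. What is shaped like the part that bears can_2_mid but purple or red is not meant.

How it is judged:
By the outcome, as a careful person would: the job done as asked, in the order asked, and still so for the second after the job is handed in, with the robot touching nothing.
Of can_1, can_2, can_3, can_4, can_5 only 4 to 5 are there at a start; the rules pass over those that are not, and their reading is None.
At some moment in a run one of can_1, can_2, can_3, can_4, can_5 may be knocked a few centimetres aside while the robot is not near it.
It also fails if it takes over 200 s, if anything falls off the work surface, if the arm or the gripper's body presses on something with over 40 N, if the wrist force passes 120 N, or if a joint passes its speed limit or range.

## Working session

There is one attempt and no reset: what is moved stays moved. The work goes in short steps, Python scripts to look and compute and a tool call to move; the robot and the scene stay as the last step left them, time stands still between calls to the robot, and variables do not carry over. Pictures are saved under pics/ and viewed, and the job is handed in when it is done.

Besides the shell and the picture viewer there is one more tool, called after "Emit:" in YAML: its name, and indented under it one key for each argument. move_arm: Moves the arm, as the interface text tells. Its arguments: {"type":"object","properties":{"rows":{"type":"array","items":{"type":"number"}},"grip_force":{"type":"number"}},"required":["rows"]}

```bash
mkdir -p pics; ls; cat > h.py <<'E'
import numpy as np, cv2
from rig import robot
from scipy.spatial.transform import Rotation as Rn
def cam(name):
    o=robot.get_obs(); c=robot.camera(name)
    if name=='wrist':
        T=np.eye(4); T[:3,:3]=Rn.from_quat(o['tool_rot']).as_matrix(); T[:3,3]=o['position']
        M=T@np.array(c['tool_from_camera']); R=M[:3,:3].T; t=-R@M[:3,3]; c['R']=R; c['t']=t
    c['R']=np.array(c['R']);c['t']=np.array(c['t'])
    return c
def save(c,fn): cv2.imwrite('pics/'+fn,cv2.cvtColor(c['color'],cv2.COLOR_RGB2BGR))
def ray(c,uv):
    p=cv2.undistortPoints(np.array([[uv]],float),np.array(c['camera_matrix']),np.array(c['distortion']))[0,0]
    return np.array([p[0],p[1],1.])
def deproj(c,uv,z=None):
    if z is None:
        u,v=int(round(uv[0])),int(round(uv[1])); w=c['z_map'][max(v-1,0):v+2,max(u-1,0):u+2]; w=w[w>0]
        if len(w)==0: return None
        z=np.median(w)
    return c['R'].T@(ray(c,uv)*z-c['t'])
def onz(c,uv,h):
    d=c['R'].T@ray(c,uv); o=-c['R'].T@c['t']; return o+d*(h-o[2])/d[2]
def cloud(c):
    h,w=c['z_map'].shape; uu,vv=np.meshgrid(np.arange(w),np.arange(h))
    p=cv2.undistortPoints(np.stack([uu.ravel(),vv.ravel()],1).astype(float)[:,None],np.array(c['camera_matrix']),np.array(c['distortion']))[:,0]
    z=c['z_map'].ravel()[:,None]; X=np.hstack([p,np.ones_like(z)])*z
    P=(X-c['t'])@c['R']; P[z[:,0]<=0]=np.nan
    return P.reshape(h,w,3)
def proj(c,X):
    return cv2.projectPoints(np.array(X,float).reshape(-1,1,3),cv2.Rodrigues(c['R'])[0],c['t'],np.array(c['camera_matrix']),np.array(c['distortion']))[0][:,0]
E
python3 - <<'E'
from h import *
np.set_printoptions(precision=4,suppress=True)
print(robot.get_obs())
for n in ['scene','side','wrist']:
    c=cam(n); save(c,n+'0.png'); print(n,-c['R'].T@c['t'],c['R'][2])
    for th in ['shelf_grip','shelf_strip','shelf_front','cleat_top','cleat_face','place_1','can_1_mid','mug_mid','scoop_mid','bowl_mid','hose_front']:
        for r in robot.spot_point(n,th):
            p=deproj(c,r['at']); print(th,np.array(r['at']),r['conf'],p)
E
```

```text
pics
{'time': 0.0, 'q': array([ 0.9635,  0.5284,  1.4339,  0.    ,  1.1814, -0.1785]), 'joint_velocities': array([0.0012, 0.0003, 0.0005, 0.0014, 0.0005, 0.0013]), 'joint_torque': array([ -0.0004, -44.0043, -17.6591,   0.0633,   0.0583,  -0.0002]), 'position': array([0.2594, 0.5678, 0.1857]), 'tool_rot': array([ 0.2128,  0.9771, -0.001 , -0.0004]), 'ft_force': array([ 1.1727, -0.751 , -0.3738]), 'moment': array([ 0.028 ,  0.0157, -0.0042]), 'grip_width': 0.08706043932478164}
scene [-0.4736 -0.449   0.8819] [ 0.7515  0.4164 -0.5117]
shelf_grip [179.5 202.7] 0.74 [0.4412 0.3714 0.1113]
shelf_strip [186.5 208.4] 0.67 [0.4614 0.3571 0.0781]
shelf_front [169.8 239.9] 0.8 [0.0278 0.0439 0.3438]
shelf_front [186.6 233.9] 0.7 [0.4001 0.3176 0.0095]
cleat_top [339.1 231.7] 0.76 [ 0.4926 -0.2344  0.1608]
cleat_face [342.4 221.4] 0.7 [ 0.5273 -0.2322  0.1786]
place_1 [161.7 231.6] 0.93 [0.3646 0.4113 0.009 ]
place_1 [195.4 240.5] 0.85 [0.3856 0.2656 0.0077]
place_1 [149.2 225.9] 0.8 [0.368  0.4787 0.0098]
place_1 [177.6 236.8] 0.72 [0.3682 0.3358 0.0101]
place_1 [185.4 232.3] 0.65 [0.4086 0.330
[... 1203 characters left out ...]
325 0.1112 0.0567]
can_1_mid [292.8 207.8] 0.58 [0.4342 0.0193 0.0571]
mug_mid [229.9 189.4] 0.92 [ 0.655  -0.0065  0.0827]
mug_mid [283.3 248.5] 0.74 [0.444  0.1964 0.0651]
scoop_mid [215.5 254. ] 0.53 [0.6517 0.236  0.0425]
bowl_mid [326.2 165.1] 0.67 [ 0.3364 -0.2088  0.0557]
bowl_mid [297.8 307.7] 0.28 [0.3784 0.3586 0.0084]
hose_front [257.8 126.3] 0.65 [ 0.6344 -0.4602  0.0004]
hose_front [229.9 192.7] 0.36 [ 0.656  -0.0073  0.0649]
wrist [0.1974 0.5974 0.3846] [ 0.2298 -0.1051 -0.9675]
cleat_face [157.7 310.1] 0.23 [0.3777 0.3652 0.0079]
place_1 [223.6 274.7] 0.78 [0.2307 0.5718 0.3106]
place_1 [156.  313.6] 0.69 [0.3814 0.3604 0.008 ]
place_1 [189.5 291. ] 0.63 [0.3694 0.417  0.0082]
```

```bash
python3 - <<'E'
import cv2
for n in ['scene','side']:
    i=cv2.imread(f'pics/{n}0.png')
    i=i[130:330,110:380] if n=='scene' else i[90:384,180:380]
    cv2.imwrite(f'pics/{n}0z.png',cv2.resize(i,None,fx=2.9 if n=='scene' else 2.04,fy=2.9 if n=='scene' else 2.04,interpolation=cv2.INTER_CUBIC))
E
```

```text
(no output)
```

View pics/scene0.png

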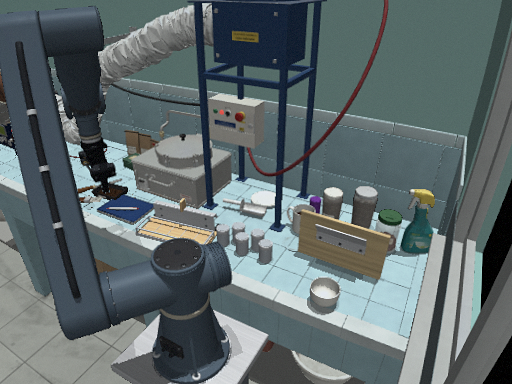

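View pics/scene0z.png

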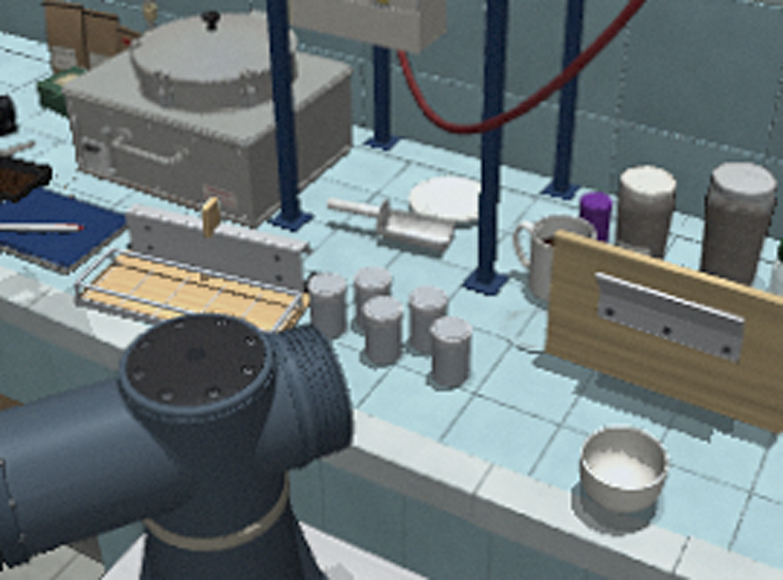

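View pics/side0.png

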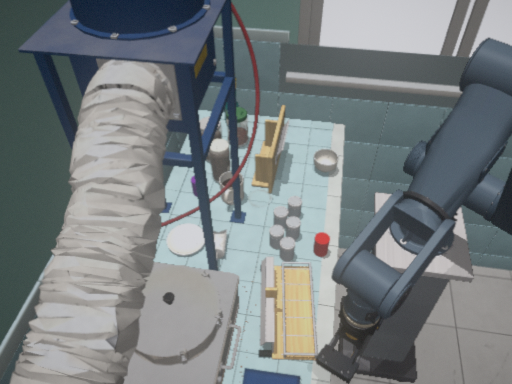

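View pics/wrist0.png

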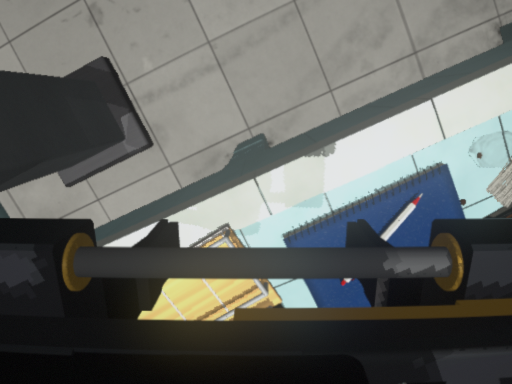

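The scene shows the shelf around (175,220) with its tab at (180,203), five steel canisters around (222–265, 232–255), and the board and cleat near (340,232). The bowl is at (323,292), the mug at (299,217) and the hose comes down to about (260,170). The side view adds a red look-alike at (321,243) and the purple one at (196,185). Next I'll take metric measurements from the depth clouds.

```bash
cat > m1.py <<'E'
from h import *
np.set_printoptions(precision=4,suppress=True)
cs={n:cam(n) for n in ['scene','side']}
for n,c in cs.items():
    P=cloud(c).reshape(-1,3); col=c['color'].reshape(-1,3).astype(int)
    ok=~np.isnan(P[:,0]); P=P[ok]; col=col[ok]
    # table
    m=(abs(P[:,2])<.02)&(P[:,0]>.35)&(P[:,0]<.7)&(abs(P[:,1])<.6); print(n,'table z',np.median(P[m,2]))
    # tab
    m=(P[:,2]>.085)&(P[:,2]<.125)&(P[:,0]>.38)&(P[:,0]<.53)&(P[:,1]>.3)&(P[:,1]<.45)
    q=P[m]; print('tab',len(q),q.mean(0) if len(q) else '',q.min(0) if len(q) else '',q.max(0) if len(q) else '')
    # back plate line
    m=(P[:,2]>.04)&(P[:,2]<.075)&(P[:,0]>.38)&(P[:,0]<.53)&(P[:,1]>.18)&(P[:,1]<.53)
    q=P[m]; print('plate',len(q), q.min(0),q.max(0)); 
    r=cv2.minAreaRect(q[:,:2].astype(np.float32)*1000); print(r)
    # board
    m=(P[:,2]>.02)&(P[:,2]<.15)&(P[:,0]>.42)&(P[:,0]<.6)&(P[:,1]>-.45)&(P[:,1]<-.09)
    q=P[m]; print('board',len(q),q.min(0),q.max(0)); print(cv2.minAreaRect(q[:,:2].astype(np.float32)*1000))
    m=(P[:,2]>.168)&(P[:,2]<.19)&(P[:,0]>.42)&(P[:,0]<.6)&(P[:,1]>-.45)&(P[:,1]<-.09)
    q=P[m]; print('boardtop',len(q),q.min(0),q.max(0),q.mean(0)); print(cv2.minAreaRect(q[:,:2].astype(np.float32)*1000))
    # cans tops
    m=(P[:,2]>.064)&(P[:,2]<.08)&(P[:,0]>.33)&(P[:,0]<.6)&(P[:,1]>-.1)&(P[:,1]<.26)
    q=P[m]; cc=col[m]
    g=np.zeros((300,400),np.uint8); 
    for x,y in q[:,:2]: g[int((x-.33)*1000),int((y+.1)*1000)]=255
    g=cv2.morphologyEx(g,cv2.MORPH_CLOSE,np.ones((9,9))); k,l,st,ce=cv2.connectedComponentsWithStats(g)
    for i in range(1,k):
        if st[i,4]>150: print('can',ce[i][1]/1000+.33,ce[i][0]/1000-.1,st[i])
    # hose
    m=(col[:,0]>90)&(col[:,1]<60)&(col[:,2]<60)&(P[:,2]>.1)&(P[:,1]<.5); q=P[m]
    o=np.argsort(q[:,0]); print('hose',len(q)); print(q[o[::max(1,len(q)//25)]])
E
python3 m1.py
```

```text
scene table z 0.00043195009401668214
tab 54 [0.4525 0.3677 0.106 ] [0.4357 0.3628 0.0858] [0.4734 0.3763 0.1204]
plate 472 [0.4123 0.1802 0.0403] [0.5063 0.5076 0.075 ]
((465.2223815917969, 341.919921875), (327.98193359375, 90.68231964111328), 87.2917251586914)
board 2552 [ 0.4938 -0.3867  0.0201] [ 0.527  -0.0902  0.1499]
((510.14617919921875, -238.3282012939453), (296.4834289550781, 31.652664184570312), 89.58889770507812)
boardtop 470 [ 0.5101 -0.3864  0.168 ] [ 0.5377 -0.0903  0.1827] [ 0.5203 -0.2413  0.1762]
((523.1118774414062, -238.3846435546875), (296.39813232421875, 21.45365333557129), 88.421875)
can 0.4227512755102041 0.08493176020408161 [ 160   69   49   54 1568]
can 0.42756043256997456 -0.005793893129770994 [  71   75   49   49 1572]
can 0.43247523510971786 0.17106520376175546 [ 248   78   47   54 1595]
can 0.46960554885404104 0.04773039806996382 [ 124  115   48   52 1658]
can 0.4701317542561066 0.1298763878608438 [ 205  116   50   47 1351]
can 0.476546783625731 0.24715497076023393 [336 134  23  30 342]
hose 296
[[ 0.6039 -0.178   0.5394]
 [ 0.6269 -0.191   0.5783]
 [ 0.6
[... 1782 characters left out ...]
 0.5717 -0.1012  0.4165]
 [ 0.5761 -0.1094  0.4176]
 [ 0.5803 -0.1354  0.4634]
 [ 0.5835 -0.1367  0.4657]
 [ 0.5861 -0.1343  0.467 ]
 [ 0.5878 -0.1449  0.4807]
 [ 0.5902 -0.1408  0.4728]
 [ 0.5922 -0.1532  0.4887]
 [ 0.5948 -0.1515  0.4962]
 [ 0.5972 -0.1654  0.5012]
 [ 0.5995 -0.1627  0.5157]
 [ 0.6029 -0.1641  0.5081]
 [ 0.6059 -0.1655  0.5201]
 [ 0.609  -0.1678  0.5379]
 [ 0.6124 -0.1695  0.5335]
 [ 0.6142 -0.1809  0.5495]
 [ 0.6192 -0.1767  0.5545]
 [ 0.6227 -0.181   0.5645]
 [ 0.626  -0.1828  0.5664]
 [ 0.6299 -0.1901  0.5809]
 [ 0.6352 -0.1873  0.582 ]
 [ 0.6394 -0.1959  0.5957]
 [ 0.6445 -0.1932  0.6027]
 [ 0.6512 -0.2001  0.6168]
 [ 0.6574 -0.2044  0.6291]
 [ 0.6624 -0.2018  0.6358]]
```

```bash
cat > m2.py <<'E'
from h import *
np.set_printoptions(precision=4,suppress=True)
def fit(q):
    # robust line x = a + b*(y-mean)
    y0=q[:,1].mean(); k=np.ones(len(q),bool)
    for _ in range(6):
        b,a=np.polyfit(q[k,1]-y0,q[k,0],1); r=q[:,0]-a-b*(q[:,1]-y0); k=abs(r)<max(.003,2*np.std(r[k]))
    return a,b,y0,q[k,1].min(),q[k,1].max(),k.sum(),np.std(r[k])
for n in ['scene','side']:
    c=cam(n); P=cloud(c).reshape(-1,3); P=P[~np.isnan(P[:,0])]
    x,y,z=P.T
    print(n)
    print('plate mid',fit(P[(z>.045)&(z<.072)&(x>.43)&(x<.5)&(y>.225)&(y<.51)]))
    q=P[(z>.0)&(z<.085)&(x>.3)&(x<.52)&(y>.2)&(y<.53)]
    print('board low face',fit(P[(z>.02)&(z<.09)&(x>.47)&(x<.56)&(y>-.39)&(y<-.09)]))
    q=P[(z>.173)&(z<.188)&(x>.48)&(x<.56)&(y>-.42)&(y<-.06)]; print('top',fit(q), np.percentile(q[:,0],[2,98]),np.percentile(q[:,1],[1,99]),np.median(q[:,2]))
    q=P[(z>.1)&(z<.17)&(x>.47)&(x<.515)&(y>-.39)&(y<-.09)]
    for zz in np.arange(.1,.17,.01):
        s=P[(z>zz)&(z<zz+.01)&(x>.47)&(x<.515)&(y>-.3)&(y<-.17)]; print('%.2f'%zz,len(s),s[:,0].mean() if len(s) else '')
    s=P[(z>.148)&(z<.166)&(x>.47)&(x<.508)&(y>-.4)&(y<-.07)]; print('cleat y',np.percentile(s[:,1],[1,99]),s[:,2].max())
    q=P[(z>.004)&(z<.012)&(x>.32)&(x<.5)&(y>.2)&(y<.54)]; print('shelf board',cv2.minAreaRect((q[:,:2]*1000).astype(np.float32)))
    m=cloud(c); col=c['color'].astype(int); hm=(col[...,0]>1.8*col[...,1])&(col[...,0]>1.8*col[...,2])&(col[...,0]>50)&(m[...,2]>.15)&(m[...,1]<.3)&(m[...,0]<.75)
    h=m[hm]; o=np.argsort(h[:,1]); print('hose'); print(h[o[::max(1,len(o)//20)]])
E
python3 m2.py
```

```text
scene
plate mid (np.float64(0.45024996214568896), np.float64(-0.14784656251076272), np.float64(0.3624680079283677), np.float64(0.23690191471351227), np.float64(0.5059199826827647), np.int64(286), np.float64(0.0018562087948676886))
board low face (np.float64(0.5176194980389047), np.float64(0.01819927664201464), np.float64(-0.24560939309717383), np.float64(-0.38634311515933556), np.float64(-0.09001396795708969), np.int64(1157), np.float64(0.0014697548546952766))
top (np.float64(0.5203838249648556), np.float64(0.022976788458240766), np.float64(-0.23954854641064174), np.float64(-0.3857437443140181), np.float64(-0.0889972277932529), np.int64(307), np.float64(0.00342264470470508)) [0.5133 0.533 ] [-0.3824 -0.0923] 0.1784688125592444
0.10 64 0.513262201736643
0.11 77 0.512728288900881
0.12 56 0.5114772323371319
0.13 56 0.5057377395056228
0.14 54 0.5002080339117155
0.15 77 0.49595420152896347
0.16 44 0.4967644909755293
0.17 8 0.5141763330726525
cleat y [-0.3194 -0.1508] 0.16414776332886052
shelf board ((391.21868896484375, 359.45123291015625), (127.63919830322266, 299.90234375), 8.6590499877
[... 1512 characters left out ...]
(408.1271667480469, 368.7325439453125), (335.45086669921875, 177.95950317382812), 89.28697204589844)
hose
[[ 0.6585 -0.2095  0.6267]
 [ 0.6574 -0.202   0.6185]
 [ 0.6538 -0.1982  0.6146]
 [ 0.6501 -0.1939  0.6138]
 [ 0.6269 -0.1891  0.5755]
 [ 0.6205 -0.1846  0.5628]
 [ 0.6194 -0.1784  0.5598]
 [ 0.6045 -0.1748  0.528 ]
 [ 0.6035 -0.1691  0.528 ]
 [ 0.6028 -0.1647  0.5208]
 [ 0.5987 -0.1573  0.5057]
 [ 0.5888 -0.1507  0.4838]
 [ 0.5907 -0.1434  0.4711]
 [ 0.5835 -0.1365  0.4624]
 [ 0.5793 -0.1291  0.4502]
 [ 0.5808 -0.1195  0.4388]
 [ 0.5765 -0.1119  0.423 ]
 [ 0.572  -0.1025  0.4084]
 [ 0.5735 -0.0928  0.3895]
 [ 0.5712 -0.0788  0.3776]
 [ 0.5722 -0.066   0.3607]
 [ 0.577  -0.0194  0.3117]]
```

Emit:
move_arm:
  rows: [10,-20,20,0,0,0.07,0,20,-30,20,0,0,0.1,0,20,-30,20,0,0,0.1,0,20,-30,20,0,0,0.1,0,20,-30,20,0,0,0.1,0,20,-30,0,0,0,0.106,0,20,-26,0,0,0,0,0,0,0,0,0,0,0,0,0,0,0,0,0,0,0]

```text
time: 2.9
position: [0.39, 0.3721, 0.2867]
tool_rot: [-0.073, 0.997, 0.0, -0.0]
ft_force: [0.3, 0.2, -0.2]
grip_width: 0.0869
```

```bash
cat > look.py <<'E'
import sys
from h import *
np.set_printoptions(precision=4,suppress=True)
n,fn=sys.argv[1],sys.argv[2]
c=cam(n); save(c,fn); o=robot.get_obs(); print(o['time'],o['position'],o['tool_rot'],o['ft_force'],o['grip_width'])
for th in sys.argv[3:]:
    for r in robot.spot_point(n,th): print(th,np.array(r['at']),r['conf'],deproj(c,r['at']))
E
python3 look.py wrist w1.png shelf_grip shelf_strip place_1
```

```text
2.95 [0.3895 0.3727 0.2866] [-0.0733  0.9973  0.0003 -0.0003] [-0.2288  0.8112  0.1215] 0.08689779879945728
shelf_grip [254.6 218.3] 0.72 [0.4518 0.3727 0.1181]
place_1 [255.8 142.8] 0.88 [0.3784 0.3618 0.0083]
place_1 [175.5 145.1] 0.77 [0.3979 0.2488 0.0082]
place_1 [214.4 143.2] 0.73 [0.3875 0.3036 0.0078]
place_1 [333.3 142.9] 0.71 [0.3624 0.4707 0.0087]
place_1 [294.3 141.3] 0.6 [0.3684 0.4155 0.0078]
```

View pics/w1.png

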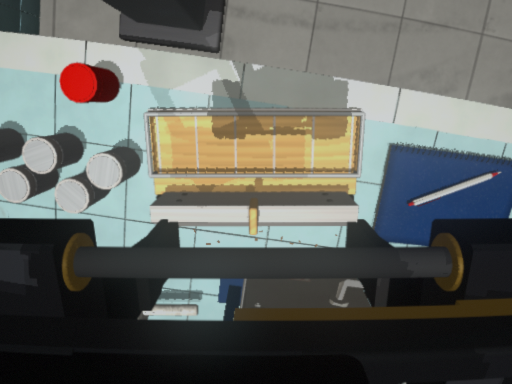

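The wrist view shows the shelf square to the tool. Its tab is at (253,220) and the row of places is along row 143. I'll refine the tab centre from this cloud.

```bash
python3 - <<'E'
from h import *
np.set_printoptions(precision=4,suppress=True)
c=cam('wrist'); P=cloud(c); q=P[(P[...,2]>.085)&(P[...,2]<.13)&(abs(P[...,0]-.455)<.04)&(abs(P[...,1]-.37)<.04)]
t=q[q[:,2]>.112]; print(len(q),len(t),q.mean(0),t.mean(0),cv2.minAreaRect((t[:,:2]*1000).astype(np.float32)),np.percentile(t[:,2],[5,50,95]))
q=P[(P[...,2]>.07)&(P[...,2]<.085)&(abs(P[...,0]-.455)<.06)&(abs(P[...,1]-.37)<.2)]
print(len(q),cv2.minAreaRect((q[:,:2]*1000).astype(np.float32)))
q=P[(P[...,2]>.004)&(P[...,2]<.012)&(abs(P[...,0]-.38)<.08)&(abs(P[...,1]-.36)<.16)]
print(len(q),cv2.minAreaRect((q[:,:2]*1000).astype(np.float32)))
for u,v in [(253,208),(253,232)]: print(onz(c,(u,v),.118))
for x in [.44,.457,.474]: print(proj(c,[x,.3718+(x-.457)*.15,.118]))
E
```

```text
300 245 [0.4521 0.3712 0.1145] [0.4549 0.3716 0.1178] ((455.6841125488281, 371.6653747558594), (32.99901580810547, 9.414109230041504), 7.854498386383057) [0.1151 0.118  0.1194]
4433 ((459.62744140625, 336.0457763671875), (336.4525146484375, 79.4811019897461), 86.67575073242188)
15041 ((390.5375671386719, 361.2845458984375), (124.26074981689453, 298.06402587890625), 7.798470973968506)
[0.4387 0.3704 0.118 ]
[0.4679 0.3746 0.118 ]
[[251.8145 208.903 ]]
[[251.9391 223.0216]]
[[252.0632 236.8052]]
```

Emit:
move_arm:
  rows: [18,0,-38,0.01,-0.066,0,0,18,-1,-38,0.009,-0.066,0,0,17,-2,-37,0.009,-0.066,0,0,0,0,0,0,0,0,0,0,0,0,0,0,0,0]

```text
time: 3.65
position: [0.4421, 0.37, 0.1736]
tool_rot: [-0.074, 0.992, 0.006, 0.098]
ft_force: [0.3, 0.4, 0.6]
grip_width: 0.0873
```

```bash
python3 look.py wrist w2.png shelf_grip; python3 - <<'E'
from h import *
o=robot.get_obs(); d=Rn.from_quat(o['tool_rot']).as_matrix()[:,2]; print(d, np.array([.456,.3717,.104])+.019*d-o['position'])
E
```

```text
3.7 [0.4435 0.3707 0.1751] [-0.0735  0.9922  0.0073  0.1002] [-0.0211  0.7748  0.2032] 0.08693994668173846
shelf_grip [261.2 189.5] 0.8 [0.4506 0.3707 0.1185]
[ 0.19950573  0.03016578 -0.97943223] [ 0.01561275  0.00131639 -0.09050943]
```

View pics/w2.png

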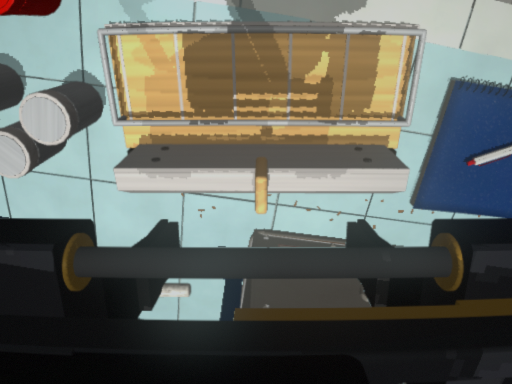

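Emit:
move_arm:
  rows: [6,0.5,-30,0,0,0,0,6,0.5,-30,0,0,0,0,5,0.5,-29,0,0,0,0,0,0,0,0,0,0,0,0,0,0,0,0,0,1,0,0,0,0,0,0,1,0,0,0,0,0,0,1,0,0,0,0,0,0,1,0,0,0,0,0,0,1,0,0,0,0,0,0,1,0,0,0,0,0,0,1,0,0,0,0,0,0,1]
  grip_force: 60

```text
time: 4.95
position: [0.4598, 0.3709, 0.0846]
tool_rot: [-0.073, 0.992, 0.007, 0.1]
ft_force: [-0.2, -0.2, 0.1]
grip_width: 0.0311
```

```bash
python3 look.py wrist w3.png shelf_grip
```

```text
5.0 [0.4598 0.3708 0.0845] [-0.0732  0.9923  0.0066  0.0995] [-0.3382  0.3799  0.9185] 0.02678231662636535
shelf_grip [262.  226.3] 0.64 [0.4458 0.3691 0.1187]
```

View pics/w3.png

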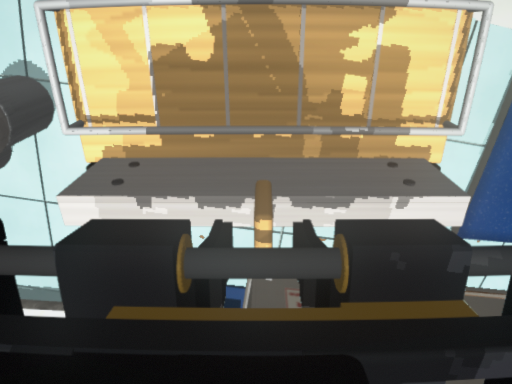

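The fingers stand either side of the tab at (263,215), centred and still closing. I'll finish the grip and lift a little.

Emit:
move_arm:
  rows: [0,0,0,0,0,0,1,0,0,0,0,0,0,1,0,0,0,0,0,0,1,0,0,0,0,0,0,1,0,0,0,0,0,0,1,0,0,10,0,0,0,1,0,0,15,0,0,0,1,0,0,15,0,0,0,1,0,0,0,0,0,0,1,0,0,0,0,0,0,1]

```text
time: 6.05
position: [0.4596, 0.3708, 0.1247]
tool_rot: [-0.073, 0.992, 0.007, 0.1]
ft_force: [-0.1, 0.2, 1.1]
grip_width: 0.0006
```

```bash
cat > shelf.py <<'E'
# estimate shelf pose: tool pose + shelf board plane from wrist/side
from h import *
np.set_printoptions(precision=4,suppress=True)
o=robot.get_obs(); c=cam('wrist'); save(c,'wl.png')
M=Rn.from_quat(o['tool_rot']).as_matrix()
P=cloud(c); col=c['color'].astype(int)
w=(col[...,0]>col[...,2]+60)&(col[...,0]>110)&(col[...,1]>70); w[:, :]&=~np.isnan(P[...,0])
w[215:]=False
q=P[w]; k=np.ones(len(q),bool)
for _ in range(8):
    m=q[k].mean(0); u,s,vt=np.linalg.svd(q[k]-m,full_matrices=False); n=vt[2]*np.sign(vt[2][2]); r=(q-m)@n; k=abs(r)<.004
print('plane pts',k.sum(),'n',n,'pitch(front up +) deg',np.degrees(np.arctan2(n[0],n[2])),'roll n_y',np.degrees(n[1]),'centre',m)
rect=cv2.minAreaRect((q[k][:,:2]*1000).astype(np.float32)); print(rect)
print('tool z',M[:,2],'tool lean deg',np.degrees(np.arctan2(M[0,2],-M[2,2])),'tool y',M[:,1],'grasp',o['position']-.019*M[:,2],o['position'],o['ft_force'],o['grip_width'],o['time'])
E
python3 shelf.py
```

```text
plane pts 39608 n [-0.0054 -0.0011  1.    ] pitch(front up +) deg -0.3100636079441654 roll n_y -0.0635294008189049 centre [0.389  0.3608 0.0082]
((396.2751770019531, 362.101318359375), (115.70922088623047, 296.7394104003906), 8.311623573303223)
tool z [ 0.1965  0.0278 -0.9801] tool lean deg 11.33967005322117 tool y [-0.1465  0.9892 -0.0014] grasp [0.4559 0.3702 0.1433] [0.4596 0.3708 0.1247] [-0.1168  0.1964  1.1155] 0.0006201154387059805 6.05
```

View pics/wl.png

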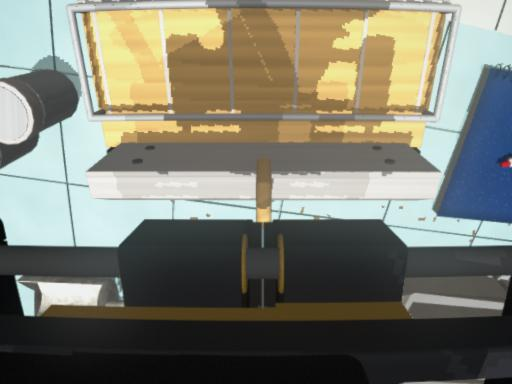

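```bash
python3 - <<'E'
from h import *
np.set_printoptions(precision=4,suppress=True)
c=cam('wrist'); T=np.array(c['tool_from_camera']); print(T)
o=robot.get_obs(); M=Rn.from_quat(o['tool_rot']).as_matrix(); p=o['position']
print('tcp px',proj(c,p),'grasp',proj(c,p-.019*M[:,2]))
for dx in(-.0095,.0095): print(proj(c,p+dx*M[:,0]))
# depth of finger pixels in tool coords
P=cloud(c)
for uv in [(240,262),(263,250),(263,214),(263,290),(263,302),(200,230),(200,270),(263,262)]:
    X=P[uv[1],uv[0]]; print(uv,X,M.T@(X-p))
E
```

```text
[[-0.0002 -0.9675 -0.2528  0.0686]
 [ 1.     -0.0003  0.0002  0.0003]
 [-0.0003 -0.2528  0.9675 -0.1979]
 [ 0.      0.      0.      1.    ]]
tcp px [[261.6188 215.5674]] grasp [[261.5738 226.5113]]
[[261.6299 229.8289]]
[[261.6076 200.9538]]
(240, 262) [0.402  0.3575 0.2439] [ 0.0336 -0.0047 -0.1292]
(263, 250) [0.4042 0.3631 0.2353] [ 0.0324  0.0005 -0.1202]
(263, 214) [0.4604 0.3715 0.1194] [-0.0006  0.0009  0.0047]
(263, 290) [0.5501 0.3849 0.0902] [-0.0837  0.001   0.0511]
(263, 302) [0.5488 0.3847 0.1052] [-0.0854  0.001   0.0362]
(200, 230) [0.4027 0.3466 0.2321] [ 0.0368 -0.0156 -0.1178]
(200, 270) [0.4048 0.3488 0.2449] [ 0.032  -0.0137 -0.1299]
(263, 262) [0.4058 0.3633 0.238 ] [ 0.0302  0.0005 -0.1225]
```

```bash
python3 - <<'E'
from h import *
for n in ['scene','side']:
    c=cam(n); save(c,n+'1.png'); i=cv2.imread(f'pics/{n}1.png'); 
    p=proj(c,robot.get_obs()['position'])[0]; print(p)
    x,y=[int(v) for v in proj(c,[.45,.37,.13])[0]]
    i=cv2.resize(i[max(0,y-60):y+60,max(0,x-80):x+80],None,fx=5,fy=5,interpolation=cv2.INTER_CUBIC); cv2.imwrite(f'pics/{n}1z.png',i)
E
```

```text
[182.29102756 197.85990093]
[270.51054684 286.4538598 ]
```

View pics/scene1z.png

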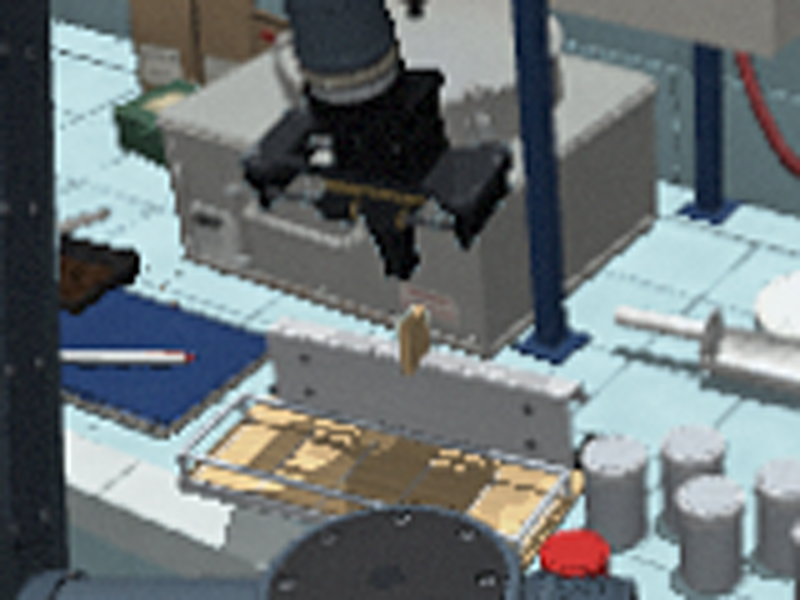

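View pics/side1z.png

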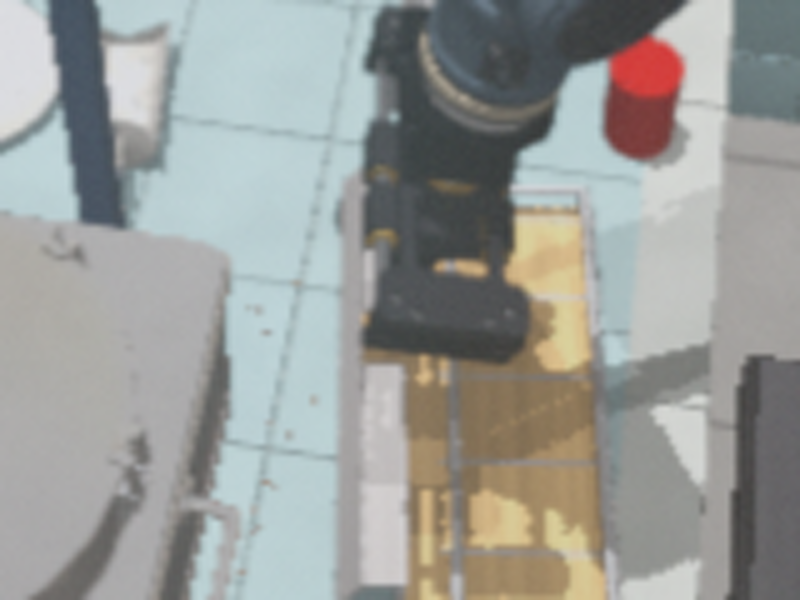

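The tips are closed above the tab at (263,214) and the shelf is still on the counter, so the grip was probably not built up when I lifted. I'll retry and check the width before lifting.

Emit:
move_arm:
  rows: [0,0,0,0,0,0,0.4,0,0,0,0,0,0,0.4,0,0,0,0,0,0,0.4,0,0,0,0,0,0,0.4,0,0,0,0,0,0,0.4,0,0,0,0,0,0,0.4,0,0,0,0,0,0,0.4]

```text
time: 6.95
position: [0.4598, 0.3709, 0.1247]
tool_rot: [-0.073, 0.992, 0.007, 0.1]
ft_force: [0.2, 0.1, -0.7]
grip_width: 0.0474
```

```bash
python3 shelf.py; python3 - <<'E'
from h import *
np.set_printoptions(precision=4,suppress=True)
c=cam('wrist'); P=cloud(c)
t=P[(P[...,2]>.112)&(P[...,2]<.123)&(abs(P[...,0]-.455)<.03)&(abs(P[...,1]-.37)<.012)]
print(len(t),cv2.minAreaRect((t[:,:2]*1000).astype(np.float32)))
E
```

```text
plane pts 39414 n [-0.0055 -0.0011  1.    ] pitch(front up +) deg -0.3171901499509621 roll n_y -0.0653026860665301 centre [0.3889 0.361  0.0082]
((396.22711181640625, 362.41241455078125), (115.18494415283203, 297.11016845703125), 8.373461723327637)
tool z [ 0.1968  0.0279 -0.9801] tool lean deg 11.352494815037094 tool y [-0.1466  0.9892 -0.0013] grasp [0.4561 0.3704 0.1433] [0.4598 0.3709 0.1247] [ 0.23    0.1388 -0.705 ] 0.04744304061868533 6.95
742 ((456.13067626953125, 371.5517272949219), (34.05040740966797, 9.715222358703613), 7.983160495758057)
```

View pics/wl.png

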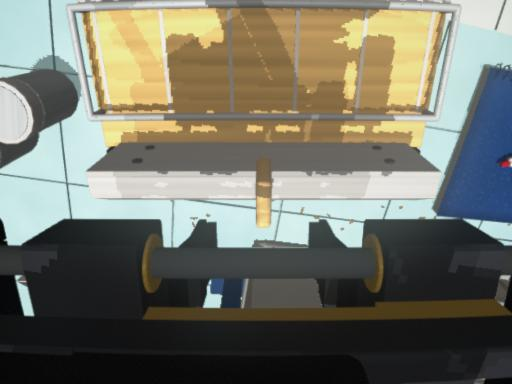

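Emit:
move_arm:
  rows: [0,0.6,-20,0,0,0,0.4,0,0,-21,0,0,0,0.4,0,0,0,0,0,0,1,0,0,0,0,0,0,1,0,0,0,0,0,0,1,0,0,0,0,0,0,1,0,0,0,0,0,0,1,0,0,0,0,0,0,1,0,0,0,0,0,0,1,0,0,0,0,0,0,1,0,0,0,0,0,0,1,0,0,0,0,0,0,1]
  grip_force: 60

```text
time: 8.25
position: [0.4606, 0.372, 0.0853]
tool_rot: [-0.073, 0.992, 0.007, 0.101]
ft_force: [-2.5, -0.6, 8.7]
grip_width: 0.0002
```

```bash
python3 shelf.py
```

```text
plane pts 51582 n [-0.0044 -0.0009  1.    ] pitch(front up +) deg -0.25060213502204676 roll n_y -0.05308606091694309 centre [0.3882 0.3605 0.0083]
((396.0090637207031, 361.79254150390625), (115.27616882324219, 297.7943420410156), 8.48783016204834)
tool z [ 0.1991  0.0291 -0.9795] tool lean deg 11.489607876122781 tool y [-0.1469  0.9892 -0.0005] grasp [0.4569 0.3715 0.1039] [0.4606 0.372  0.0853] [-2.4674 -0.5539  8.6635] 0.0002097947300389004 8.25
```

View pics/wl.png

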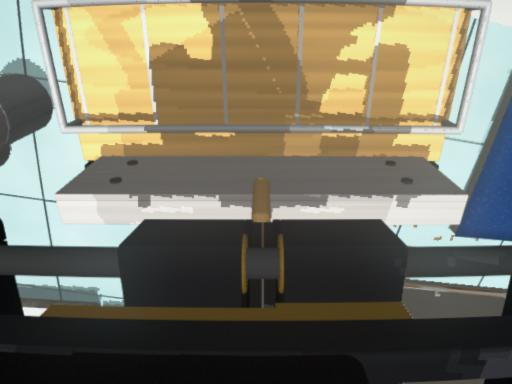

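```bash
python3 - <<'E'
from h import *
np.set_printoptions(precision=4,suppress=True)
o=robot.get_obs(); M=Rn.from_quat(o['tool_rot']).as_matrix(); p=o['position']
c=cam('scene'); save(c,'scene2.png'); i=cv2.imread('pics/scene2.png')
pts=proj(c,[p,p-.019*M[:,2],p-.07*M[:,2]]); print(pts)
x,y=[int(v) for v in pts[0]]
i=cv2.resize(i[y-40:y+30,x-40:x+40],None,fx=8,fy=8,interpolation=cv2.INTER_NEAREST)
for q in pts: cv2.drawMarker(i,tuple(int(v) for v in ((q-[x-40,y-40])*8+4)),(0,0,255),cv2.MARKER_CROSS,12,1)
cv2.imwrite('pics/scene2z.png',i)
P=cloud(c)
S=P[y-40:y+30,x-40:x+40].reshape(-1,3); L=(S-p)@M
k=(abs(L[:,0])<.03)&(abs(L[:,1])<.03)&(L[:,2]<.012)&(L[:,2]>-.06)
for z in np.arange(-.06,.012,.008):
    s=L[k&(L[:,2]>z)&(L[:,2]<z+.008)]; print('%.3f'%z,len(s),s.min(0) if len(s) else '',s.max(0) if len(s) else '')
E
```

```text
[[183.1492 205.9187]
 [182.2041 202.3961]
 [179.5911 192.6288]]
-0.060 14 [-0.0068 -0.0106 -0.0592] [ 0.0113  0.01   -0.0523]
-0.052 11 [-0.0124 -0.0108 -0.0513] [ 0.012   0.0049 -0.0444]
-0.044 12 [-0.0092 -0.011  -0.0438] [ 0.0165  0.0084 -0.0371]
-0.036 7 [-0.0009 -0.006  -0.0345] [ 0.0157  0.0038 -0.03  ]
-0.028 12 [-0.0173 -0.008  -0.028 ] [ 0.019   0.0004 -0.0221]
-0.020 13 [-0.0144 -0.0085 -0.02  ] [ 0.0185 -0.0021 -0.0124]
-0.012 9 [-0.0121 -0.0077 -0.0118] [ 0.0221  0.0044 -0.0054]
-0.004 20 [-0.0096 -0.0241 -0.0039] [0.0217 0.0255 0.0039]
0.004 44 [-0.0077 -0.0296  0.004 ] [0.0228 0.0274 0.0118]
```

View pics/scene2z.png

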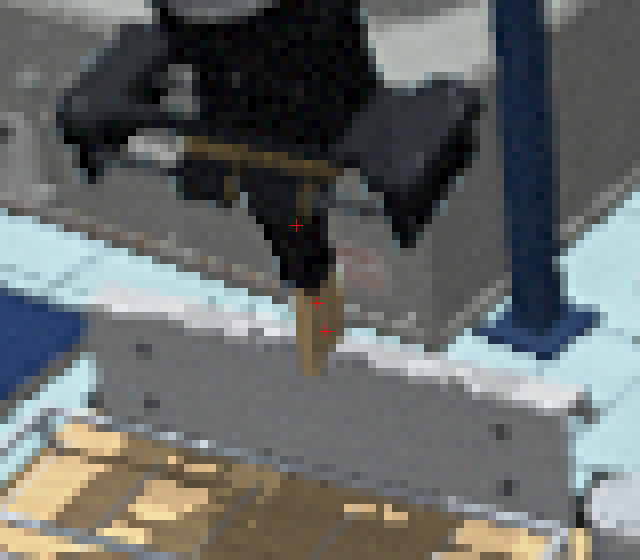

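```bash
python3 - <<'E'
from h import *
np.set_printoptions(precision=4,suppress=True)
c=cam('scene'); x,y=[int(v) for v in proj(c,[.45,.37,.13])[0]]
tip=np.array([403/5+x-80,275/5+y-60]); print('tip px lifted',tip)
p=np.array([.4597,.3708,.1247]); a=np.array([.1965,.0278,-.9801])
for s in np.arange(-.05,.02,.01): print('%.2f'%s,proj(c,p+s*a))
o=robot.get_obs(); print(o['q'],o['position'],o['tool_rot'],o['joint_torque'],o['ft_force'],o['grip_width'])
E
```

```text
tip px lifted [180.6 192. ]
-0.05 [[179.7238 187.7666]]
-0.04 [[180.2449 189.7575]]
-0.03 [[180.7616 191.73  ]]
-0.02 [[181.274  193.6842]]
-0.01 [[181.7821 195.6205]]
0.00 [[182.286 197.539]]
0.01 [[182.7857 199.4399]]
0.02 [[183.2812 201.3234]]
[ 0.5356  0.5649  1.7591 -0.1297  0.6339 -1.0851] [0.4607 0.372  0.0853] [-0.0733  0.9922  0.0072  0.1009] [ -0.257  -35.6236 -11.2939  -0.1332  -0.7618  -0.0034] [-2.5994 -1.3335  8.273 ] 0.0003386725484442494
```

Emit:
move_arm:
  rows: [-4,0,20,0,0,0,0.5,-4,0,20,0,0,0,0.5,0,0,0,0,0,0,0.5,0,0,0,0,0,0,0.5,0,0,0,0,0,0,0.5,0,0,0,0,0,0,0.5,0,0,0,0,0,0,0.5]

```text
time: 9.1
position: [0.4515, 0.3712, 0.1227]
tool_rot: [-0.073, 0.992, 0.006, 0.099]
ft_force: [-0.2, 0.1, -0.1]
grip_width: 0.0418
```

```bash
python3 - <<'E'
from h import *
np.set_printoptions(precision=4,suppress=True)
o=robot.get_obs(); M=Rn.from_quat(o['tool_rot']).as_matrix(); p=o['position']; print(p,o['ft_force'],o['grip_width'])
for n in ['scene','wrist','side']:
    c=cam(n); save(c,n+'3.png'); P=cloud(c); col=c['color'].astype(int)
    L=(P-p)@M; dark=(col.max(2)<75)&(abs(L[...,0])<.06)&(abs(L[...,1])<.12)&(L[...,2]<.03)&(L[...,2]>-.14)
    s=L[dark]; print(n,len(s))
    for z in np.arange(-.14,.03,.01):
        t=s[(s[:,2]>z)&(s[:,2]<=z+.01)]; print('%.3f'%z,len(t),t.min(0)[:2] if len(t) else '',t.max(0)[:2] if len(t) else '')
i=cv2.imread('pics/scene3.png'); c=cam('scene'); x,y=[int(v) for v in proj(c,p)[0]]
cv2.imwrite('pics/scene3z.png',cv2.resize(i[y-50:y+30,x-50:x+50],None,fx=7,fy=7))
E
```

```text
[0.4515 0.3712 0.1227] [-0.2457  0.1386 -0.1194] 0.04184127055317075
scene 410
-0.140 74 [-0.0286 -0.0951] [0.039  0.0917]
-0.130 133 [-0.034  -0.0879] [0.04   0.0861]
-0.120 80 [-0.0329 -0.0896] [0.0417 0.0821]
-0.110 15 [-0.0343 -0.0871] [0.034  0.0844]
-0.100 6 [-0.0094  0.0263] [0.0129 0.0358]
-0.090 17 [-0.011  -0.0348] [0.0122 0.0327]
-0.080 21 [-0.0082 -0.034 ] [0.0117 0.0347]
-0.070 21 [-0.0079 -0.0317] [0.0118 0.0299]
-0.060 20 [-0.0076 -0.0304] [0.0115 0.0297]
-0.050 17 [-0.0076 -0.0308] [0.0127 0.0269]
-0.040 6 [-0.0021 -0.0271] [0.009  0.0307]
-0.030 0  
-0.020 0  
-0.010 0  
0.000 0  
0.010 0  
0.020 0  
wrist 36042
-0.140 4948 [-0.0015 -0.057 ] [0.0385 0.0544]
-0.130 22983 [-0.0031 -0.0694] [0.0383 0.0662]
-0.120 4110 [-0.0229 -0.0798] [0.0381 0.0802]
-0.110 1237 [-0.0278 -0.0808] [0.0355 0.0806]
-0.100 455 [-0.0044 -0.0293] [0.0115 0.0305]
-0.090 1035 [-0.0095 -0.0261] [0.0069 0.0268]
-0.080 132 [-0.0096 -0.03  ] [0.0112 0.0317]
-0.070 390 [-0.0096 -0.0315] [0.0115 0.0319]
-0.060 399 [ 0.0021 -0.0294] [0.0116 0.0301]
-0.050 335 [-0.0012 -0.0292] [0.0114 0.0295]
-0.040 18 [ 0.0087 -0.0288] [0.011  0.0284]
-0.030 0  
-0.020 0  
-0.010 0  
0.000 0  
0.010 0  
0.020 0  
side 139
-0.140 53 [-0.0376  0.0072] [0.0344 0.0958]
-0.130 22 [-0.0376  0.0319] [0.0316 0.0939]
-0.120 50 [-0.0366 -0.0786] [0.0333 0.0904]
-0.110 11 [-0.03    0.0856] [0.0295 0.0882]
-0.100 0  
-0.090 0  
-0.080 0  
-0.070 3 [ 0.0006 -0.022 ] [ 0.004 -0.021]
-0.060 0  
-0.050 0  
-0.040 0  
-0.030 0  
-0.020 0  
-0.010 0  
0.000 0  
0.010 0  
0.020 0
```

View pics/scene3z.png

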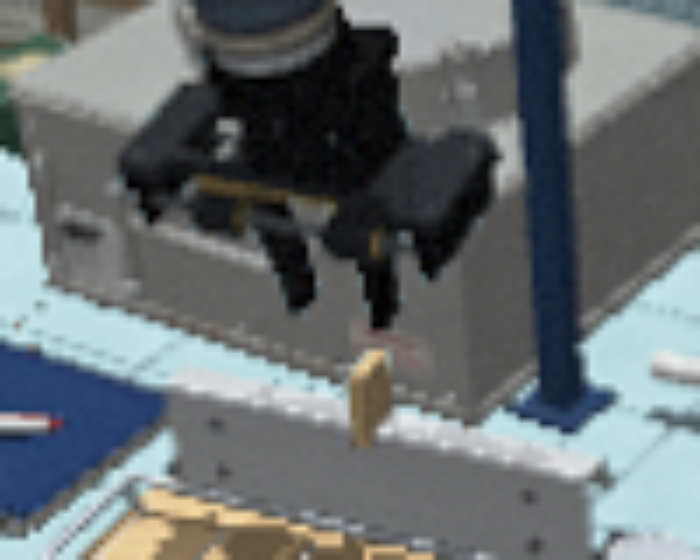

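Both clouds put the real fingertips about 36 mm short of the reported TCP, at tool z ≈ −0.036. The force on the tab top agrees, so my two closures were above the tab. From here I'll take the tip as TCP −35 mm along the tool, and the pad centre as −54 mm.

Emit:
move_arm:
  rows: [5,0.5,-24,0,0,0,0.45,5,0.5,-24,0,0,0,0.45,5,0.5,-24,0,0,0,0.45,0,0,0,0,0,0,1,0,0,0,0,0,0,1,0,0,0,0,0,0,1,0,0,0,0,0,0,1,0,0,0,0,0,0,1,0,0,0,0,0,0,1,0,0,0,0,0,0,1,0,0,0,0,0,0,1,0,0,0,0,0,0,1]
  grip_force: 60

```text
time: 10.5
position: [0.4672, 0.373, 0.0526]
tool_rot: [-0.073, 0.992, 0.007, 0.1]
ft_force: [-0.4, -2.6, 8.0]
grip_width: 0.0095
```

```bash
python3 shelf.py
```

```text
plane pts 63451 n [-0.0054 -0.0011  1.    ] pitch(front up +) deg -0.3083794839629332 roll n_y -0.06537760175027503 centre [0.3908 0.3617 0.0082]
((397.7265319824219, 362.99102783203125), (112.51917266845703, 297.42279052734375), 8.455843925476074)
tool z [ 0.1979  0.0281 -0.9798] tool lean deg 11.420758695750928 tool y [-0.1469  0.9891 -0.0013] grasp [0.4634 0.3725 0.0713] [0.4672 0.373  0.0526] [-0.3997 -2.5774  8.032 ] 0.009520459354015173 10.5
```

View pics/wl.png

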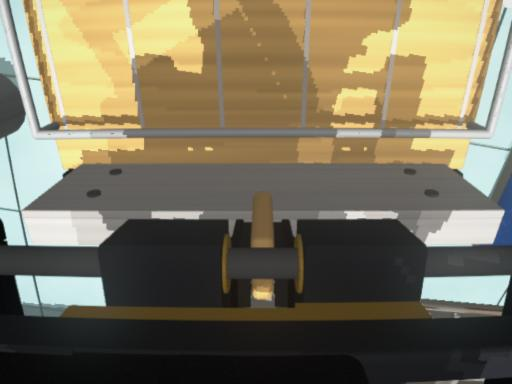

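The tab is gripped at 9.5 mm, so I'll lift.

Emit:
move_arm:
  rows: [0,0,5,0,0,0,1,0,0,10,0,0,0,1,0,0,20,0,0,0,1,0,0,25,0,0,0,1,0,0,0,0,0,0,1,0,0,0,0,0,0,1,0,0,0,0,0,0,1,0,0,0,0,0,0,1]

```text
time: 11.35
position: [0.4656, 0.3723, 0.11]
tool_rot: [-0.073, 0.992, 0.006, 0.098]
ft_force: [0.1, -0.2, -6.2]
grip_width: 0.0096
```

```bash
python3 shelf.py
```

```text
plane pts 63419 n [-0.005  0.001  1.   ] pitch(front up +) deg -0.2853592280354435 roll n_y 0.05572818414552495 centre [0.3891 0.3612 0.0657]
((396.34307861328125, 362.41644287109375), (113.2520523071289, 298.6912536621094), 8.40970230102539)
tool z [ 0.1938  0.0261 -0.9807] tool lean deg 11.177359774391732 tool y [-0.1465  0.9892 -0.0026] grasp [0.462  0.3718 0.1287] [0.4656 0.3723 0.11  ] [ 0.1334 -0.156  -6.2053] 0.009601993826535498 11.35
```

View pics/wl.png

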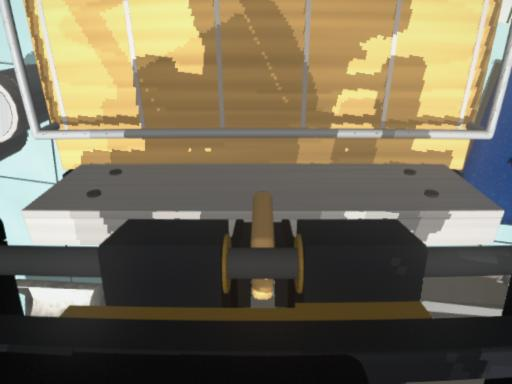

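The grip is rigid: the shelf stayed level (−0.3°) with its board top at z 0.0657. Next I'll plan the carry.

```bash
cat > plan.py <<'E'
from h import *
np.set_printoptions(precision=4,suppress=True)
def sR(yaw,pitch,roll=0): # pitch>0 front up : rotation about +y
    return (Rn.from_euler('z',yaw)*Rn.from_euler('y',pitch)*Rn.from_euler('x',roll)).as_matrix()
import json,os
# shelf in tool: from grasp
M0=Rn.from_quat([-.073,.992,.007,.100]).as_matrix(); p0=np.array([.4672,.373,.0526])
S0=sR(.145,0); G0=np.array([.456,.3717,.100])
if os.path.exists('st.json'):
    d=json.load(open('st.json')); RT=np.array(d['RT']); tT=np.array(d['tT'])
else:
    RT=M0.T@S0; tT=M0.T@(G0-p0)   # shelf from tool
def cur():
    o=robot.get_obs(); M=Rn.from_quat(o['tool_rot']).as_matrix(); return o['position'],M,o
def shelfpose():
    p,M,o=cur(); R=M@RT; G=p+M@tT; e=Rn.from_matrix(R).as_euler('ZYX'); return G,e
def target(G,yaw,pitch):
    R=sR(yaw,pitch); M=R@RT.T; return np.array(G)-M@tT,M
def delta(G,yaw,pitch,p=None,M=None):
    if p is None: p,M,_=cur()
    pt,Mt=target(G,yaw,pitch); rv=Rn.from_matrix(Mt@M.T).as_rotvec()
    print('to',G,yaw,pitch,': d mm',np.round((pt-p)*1000,1),'rv',np.round(rv,4)); return pt,Mt
E
python3 - <<'E'
from plan import *
print(shelfpose()); 
p,M=delta([.44,.30,.28],0.14,0.0); p,M=delta([.44,-.236,.28],-.02,0,p,M); delta([.44,-.236,.28],-.02,.26,p,M)
E
```

```text
(array([0.4549, 0.3712, 0.1576]), array([ 0.1452,  0.0036, -0.0017]))
to [0.44, 0.3, 0.28] 0.14 0.0 : d mm [-14.7 -71.2 122.4] rv [ 0.0022 -0.0033 -0.0052]
to [0.44, -0.236, 0.28] -0.02 0 : d mm [   0.1 -537.8    0. ] rv [-0.   -0.   -0.16]
to [0.44, -0.236, 0.28] -0.02 0.26 : d mm [-12.6   0.3  -1.3] rv [0.0052 0.2599 0.    ]
```

Emit:
move_arm:
  rows: [-3,0,25,0,0,0,1,-4,-10,35,0,0,0,1,-4,-20,35,0,0,0,1,-4,-30,27,0,0,0,1,0,-35,0,0,0,-0.01,1,0,-35,0,0,0,-0.012,1,0,-35,0,0,0,-0.012,1,0,-35,0,0,0,-0.012,1,0,-35,0,0,0,-0.012,1,0,-35,0,0,0,-0.012,1,0,-35,0,0,0,-0.012,1,0,-35,0,0,0,-0.012,1]

```text
time: 12.6
position: [0.451, 0.0318, 0.2331]
tool_rot: [-0.026, 0.995, 0.002, 0.099]
ft_force: [0.5, -0.7, -4.9]
grip_width: 0.0095
```

Emit:
move_arm:
  rows: [0,-35,0,0,0,-0.012,1,0,-35,0,0,0,-0.012,1,0,-35,0,0,0,-0.012,1,0,-35,0,0,0,-0.012,1,0,-35,0,0,0,-0.012,1,0,-35,0,0,0,-0.012,1,0,-30,0,0,0,-0.012,1,0,-20,0,0,0,0,1,0,0,0,0,0,0,1,0,0,0,0,0,0,1]

```text
time: 13.6
position: [0.451, -0.2265, 0.2327]
tool_rot: [0.016, 0.995, -0.001, 0.099]
ft_force: [-1.2, 1.6, -5.7]
grip_width: 0.0097
```

```bash
python3 shelf.py; python3 - <<'E'
from plan import *
print(shelfpose()); delta([.44,-.236,.28],-.02,0)
for n in ['scene','side']: save(cam(n),n+'4.png')
E
```

```text
plane pts 63572 n [-0.0091 -0.0027  1.    ] pitch(front up +) deg -0.5198605058906781 roll n_y -0.15544926753979604 centre [ 0.3741 -0.2233  0.1881]
((381.1043701171875, -223.64544677734375), (297.1552429199219, 113.44573974609375), 88.139404296875)
tool z [ 0.1967 -0.0054 -0.9804] tool lean deg 11.34442797599594 tool y [0.0321 0.9995 0.0009] grasp [ 0.4473 -0.2264  0.2514] [ 0.451  -0.2265  0.2327] [-1.2012  1.6423 -5.66  ] 0.00965222723788717 13.6
(array([ 0.4398, -0.2252,  0.2802]), array([-0.0328,  0.003 ,  0.0017]))
to [0.44, -0.236, 0.28] -0.02 0 : d mm [  0.4 -10.7  -0.2] rv [-0.0018 -0.003   0.0128]
```

View pics/scene4.png

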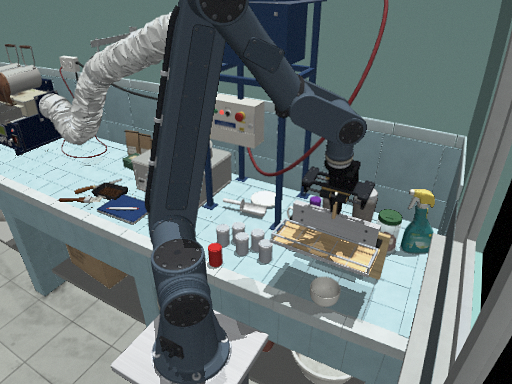

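View pics/side4.png

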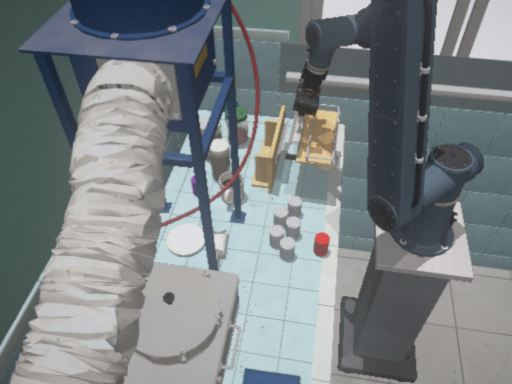

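View pics/wl.png

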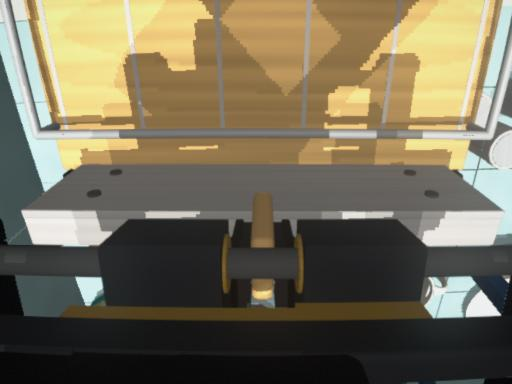

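The shelf is now held level in front of the board; in the scene view it spans about (275–375, 205–270), with the bowl clear below at (325,292). I'll measure shelf and board in the same camera so the calibration bias cancels.

```bash
cat > rel.py <<'E'
from plan import *
G,e=shelfpose(); S=sR(e[0],e[1],e[2]); print('model G',G,'e',e)
for n in ['scene','side']:
    c=cam(n); P=cloud(c); P=P[~np.isnan(P[...,0])]
    L=(P-G)@S
    # tab top: local z ~ +18
    t=L[(abs(L[:,0])<.03)&(abs(L[:,1])<.012)&(L[:,2]>-.018)&(L[:,2]<.03)]
    # board plane top local z=-.092
    b=L[(L[:,0]>-.14)&(L[:,0]<-.01)&(abs(L[:,1])<.16)&(L[:,2]>-.10)&(L[:,2]<-.084)]
    # front lip/gallery
    a=L[(L[:,0]>-.15)&(L[:,0]<-.10)&(abs(L[:,1])<.13)&(L[:,2]>-.102)&(L[:,2]<-.06)]
    f=L[(L[:,0]>-.03)&(L[:,0]<.015)&(abs(L[:,1])<.135)&(L[:,2]>-.07)&(L[:,2]<-.03)]
    print(n,'board z',np.median(b[:,2]) if len(b) else '','y ext',np.percentile(b[:,1],[.5,99.5]) if len(b) else '','lip x min',np.percentile(a[:,0],2) if len(a) else '')
    if len(f)>20:
        k=np.ones(len(f),bool)
        for _ in range(5):
            co=np.linalg.lstsq(np.c_[np.ones(k.sum()),f[k,1],f[k,2]+.05],f[k,0],rcond=None)[0]; r=f[:,0]-np.c_[np.ones(len(f)),f[:,1],f[:,2]+.05]@co; k=abs(r)<.004
        print('  plate front face local x (exp -8mm)',co,k.sum(),'y ext',np.percentile(f[k,1],[1,99]))
E
python3 rel.py
```

```text
model G [ 0.4401 -0.2249  0.2806] e [-0.0317  0.0022  0.0008]
scene board z -0.09230728074960322 y ext [-0.1486  0.1458] lip x min -0.129126580494486
  plate front face local x (exp -8mm) [-0.0069  0.0033 -0.0119] 938 y ext [-0.1319  0.1291]
side board z -0.09236395098410412 y ext [-0.1467  0.1514] lip x min -0.12363638106230773
  plate front face local x (exp -8mm) [-0.0048  0.0087 -0.0129] 40 y ext [-0.0277  0.1342]
```

```bash
cat > wp.py <<'E'
from plan import *
face=np.array([.5177,-.236,0]); yb=-.0205; n=np.array([np.cos(yb),np.sin(yb),0])
def fromtip(tx,tz,th):
    a=28*np.cos(th)-51*np.sin(th); b=-28*np.sin(th)-51*np.cos(th)
    G=face+n*(tx-a)/1000; G[2]=(tz-b)/1000; return G
W=[('stand',-60,190,.26),('over',-11,178,.26),('in',-11,150,.26),('mid',-8,145,.13),('lvl',-5.5,141,0)]
if __name__=='__main__':
    p=M=None
    print(shelfpose())
    for nm,tx,tz,th in W:
        print(nm,end=' '); p,M=delta(fromtip(tx,tz,th),yb,th,p,M)
E
python3 wp.py
```

```text
(array([ 0.4405, -0.2251,  0.2809]), array([-0.0314,  0.0014, -0.0001]))
stand to [ 0.4438 -0.2345  0.2465] -0.0205 0.26 : d mm [ -9.2  -9.  -35.7] rv [0.0068 0.2585 0.0108]
over to [ 0.4928 -0.2355  0.2345] -0.0205 0.26 : d mm [ 49.  -1. -12.] rv [0. 0. 0.]
in to [ 0.4928 -0.2355  0.2065] -0.0205 0.26 : d mm [  0.   0. -28.] rv [0. 0. 0.]
mid to [ 0.4886 -0.2354  0.1992] -0.0205 0.13 : d mm [ 2.1 -0.  -7. ] rv [-0.0027 -0.13    0.    ]
lvl to [ 0.4842 -0.2353  0.192 ] -0.0205 0 : d mm [ 1.9 -0.  -6.1] rv [-0.0027 -0.13   -0.    ]
```

Emit:
move_arm:
  rows: [-3,-3,0,0.002,0.065,0.003,1,-3,-3,0,0.002,0.065,0.003,1,-3,-3,0,0.002,0.065,0.003,1,0,0,-10,0.001,0.063,0.002,1,0,0,-15,0,0,0,1,0,0,-11,0,0,0,1,0,0,0,0,0,0,1,0,0,0,0,0,0,1]

```text
time: 14.65
position: [0.4427, -0.2357, 0.1977]
tool_rot: [0.01, 1.0, 0.0, -0.029]
ft_force: [0.7, -0.1, -4.6]
grip_width: 0.0095
```

```bash
python3 wp.py; python3 rel.py; python3 shelf.py
```

```text
(array([ 0.4439, -0.2354,  0.2464]), array([-0.0216,  0.259 , -0.0003]))
stand to [ 0.4438 -0.2345  0.2465] -0.0205 0.26 : d mm [-0.2  0.9  0.1] rv [0.0003 0.001  0.001 ]
over to [ 0.4928 -0.2355  0.2345] -0.0205 0.26 : d mm [ 49.  -1. -12.] rv [0. 0. 0.]
in to [ 0.4928 -0.2355  0.2065] -0.0205 0.26 : d mm [  0.   0. -28.] rv [0. 0. 0.]
mid to [ 0.4886 -0.2354  0.1992] -0.0205 0.13 : d mm [ 2.1 -0.  -7. ] rv [-0.0027 -0.13    0.    ]
lvl to [ 0.4842 -0.2353  0.192 ] -0.0205 0 : d mm [ 1.9 -0.  -6.1] rv [-0.0027 -0.13   -0.    ]
model G [ 0.4439 -0.2354  0.2464] e [-0.0216  0.259  -0.0003]
scene board z -0.09242200348532403 y ext [-0.1494  0.1454] lip x min -0.12910311831038346
  plate front face local x (exp -8mm) [-0.0067 -0.001  -0.0084] 1044 y ext [-0.1322  0.1297]
side board z -0.09162236266500058 y ext [-0.1481  0.1516] lip x min -0.123943369794342
  plate front face local x (exp -8mm) [-0.0039 -0.0023 -0.0086] 138 y ext [-0.1196  0.1337]
plane pts 63422 n [ 0.2413 -0.0041  0.9704] pitch(front up +) deg 13.963419471472388 roll n_y -0.23656890011996617 centre [ 0.3578 -0.2355  0.1745]
((363.81121826171875, -234.4882354736328), (298.0943908691406, 110.29789733886719), 88.84468841552734)
tool z [-0.0566 -0.0007 -0.9984] tool lean deg -3.244193894673381 tool y [ 0.0198  0.9998 -0.0018] grasp [ 0.4443 -0.2363  0.2174] [ 0.4432 -0.2363  0.1984] [-0.6608 -0.0212 -4.9313] 0.009691963526570488 14.75
```

Emit:
move_arm:
  rows: [12,0,0,0,0,0,1,12,0,0,0,0,0,1,12,0,0,0,0,0,1,13,0,0,0,0,0,1,0,0,-6,0,0,0,1,0,0,-6,0,0,0,1,0,0,0,0,0,0,1,0,0,0,0,0,0,1]

```text
time: 15.6
position: [0.4909, -0.2356, 0.185]
tool_rot: [0.01, 1.0, 0.0, -0.03]
ft_force: [0.7, 0.5, -5.2]
grip_width: 0.0094
```

```bash
python3 wp.py; python3 - <<'E'
from wp import *
G,e=shelfpose(); S=sR(*e)
c=cam('side'); save(c,'side5.png'); i=cv2.imread('pics/side5.png')
cv2.imwrite('pics/side5z.png',cv2.resize(i[90:200,230:370],None,fx=5.5,fy=5.5,interpolation=cv2.INTER_CUBIC))
c=cam('scene'); save(c,'scene5.png'); i=cv2.imread('pics/scene5.png')
cv2.imwrite('pics/scene5z.png',cv2.resize(i[170:290,260:400],None,fx=5,fy=5,interpolation=cv2.INTER_CUBIC))
E
```

```text
(array([ 0.4922, -0.2353,  0.2337]), array([-0.0217,  0.2608,  0.0005]))
stand to [ 0.4438 -0.2345  0.2465] -0.0205 0.26 : d mm [-48.4   0.8  12.8] rv [-0.0005 -0.0008  0.0013]
over to [ 0.4928 -0.2355  0.2345] -0.0205 0.26 : d mm [ 49.  -1. -12.] rv [0. 0. 0.]
in to [ 0.4928 -0.2355  0.2065] -0.0205 0.26 : d mm [  0.   0. -28.] rv [0. 0. 0.]
mid to [ 0.4886 -0.2354  0.1992] -0.0205 0.13 : d mm [ 2.1 -0.  -7. ] rv [-0.0027 -0.13    0.    ]
lvl to [ 0.4842 -0.2353  0.192 ] -0.0205 0 : d mm [ 1.9 -0.  -6.1] rv [-0.0027 -0.13   -0.    ]
```

View pics/side5z.png

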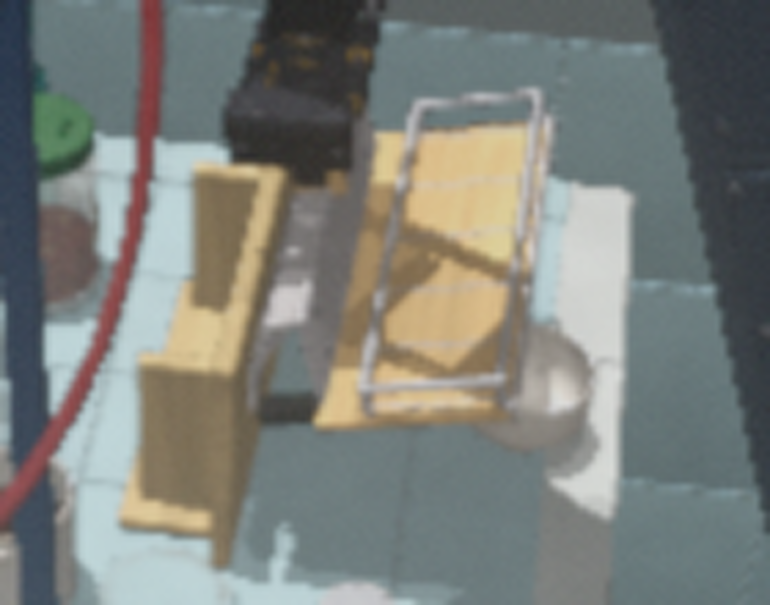

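View pics/scene5z.png

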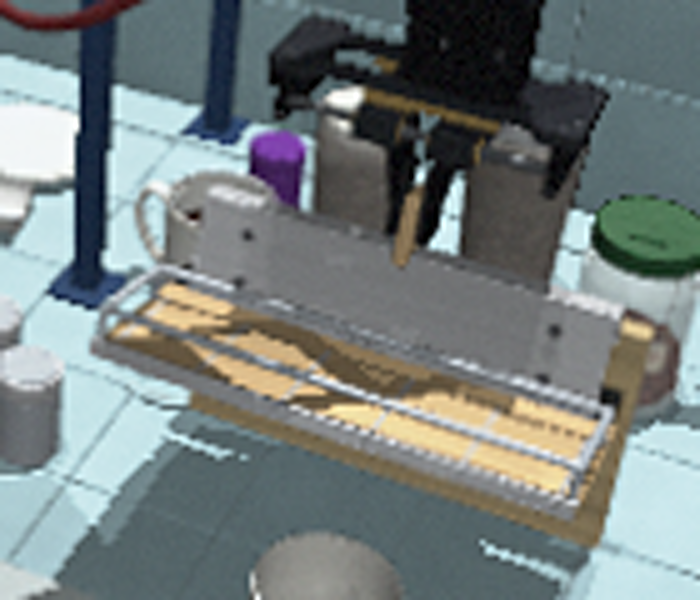

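The strip edge sits just in front of the board's top edge (side zoom ~(275,290)), and the black spacer at (285,408) is close to the face. Forces are still only the shelf's weight, so I'll lower in small steps.

Emit:
move_arm:
  rows: [0,0,-6,0,0,0,1,0,0,-6,0,0,0,1,0,0,0,0,0,0,1]

```text
time: 16.0
position: [0.4909, -0.2354, 0.1725]
tool_rot: [0.01, 0.999, 0.001, -0.03]
ft_force: [1.1, -0.1, -5.9]
grip_width: 0.0093
```

Emit:
move_arm:
  rows: [0,0,-5,0,0,0,1,0,0,-5,0,0,0,1,0,0,0,0,0,0,1]

```text
time: 16.3
position: [0.4912, -0.2355, 0.1627]
tool_rot: [0.01, 1.0, 0.0, -0.03]
ft_force: [-1.0, 0.5, -5.9]
grip_width: 0.0097
```

```bash
python3 wp.py|head -1; python3 - <<'E'
from wp import *
c=cam('side'); save(c,'side6.png'); i=cv2.imread('pics/side6.png')
cv2.imwrite('pics/side6z.png',cv2.resize(i[90:200,230:370],None,fx=5.5,fy=5.5,interpolation=cv2.INTER_CUBIC))
E
```

```text
(array([ 0.4926, -0.2353,  0.2114]), array([-0.0215,  0.2606,  0.0006]))
```

View pics/side6z.png

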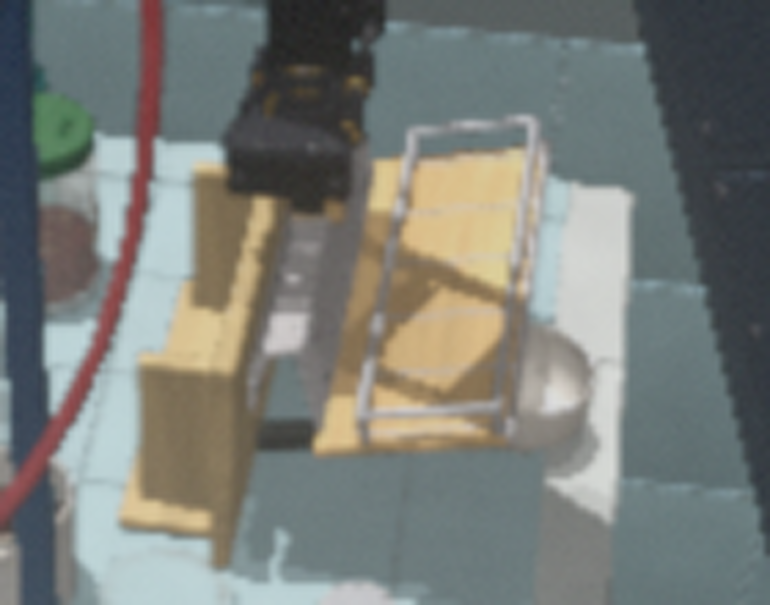

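Emit:
move_arm:
  rows: [0,0,-5,0,0,0,1,0.4,0,-1.3,-0.0005,-0.026,0,1,0.4,0,-1.3,-0.0005,-0.026,0,1,0.4,0,-1.4,-0.0005,-0.026,0,1,0,0,0,0,0,0,1]

```text
time: 16.85
position: [0.4919, -0.2356, 0.1543]
tool_rot: [0.01, 1.0, 0.0, 0.009]
ft_force: [-0.4, 0.2, -5.3]
grip_width: 0.0094
```

Emit:
move_arm:
  rows: [0.4,0,-1.4,-0.0005,-0.026,0,1,0.4,0,-1.4,-0.0005,-0.026,0,1,0.4,0,-1.4,-0.0005,-0.026,0,1,0,0,0,0,0,0,1]

```text
time: 17.25
position: [0.4932, -0.2356, 0.1501]
tool_rot: [0.01, 0.999, -0.0, 0.048]
ft_force: [0.5, 0.2, -5.6]
grip_width: 0.0095
```

```bash
python3 wp.py; python3 rel.py
```

```text
(array([ 0.487 , -0.2351,  0.1985]), array([-0.0219,  0.1051,  0.0009]))
stand to [ 0.4438 -0.2345  0.2465] -0.0205 0.26 : d mm [-50.7   0.8  47.6] rv [0.0024 0.1549 0.0015]
over to [ 0.4928 -0.2355  0.2345] -0.0205 0.26 : d mm [ 49.  -1. -12.] rv [0. 0. 0.]
in to [ 0.4928 -0.2355  0.2065] -0.0205 0.26 : d mm [  0.   0. -28.] rv [0. 0. 0.]
mid to [ 0.4886 -0.2354  0.1992] -0.0205 0.13 : d mm [ 2.1 -0.  -7. ] rv [-0.0027 -0.13    0.    ]
lvl to [ 0.4842 -0.2353  0.192 ] -0.0205 0 : d mm [ 1.9 -0.  -6.1] rv [-0.0027 -0.13   -0.    ]
model G [ 0.487  -0.2351  0.1985] e [-0.0219  0.1051  0.0009]
scene board z -0.09243758228049032 y ext [-0.1468  0.146 ] lip x min -0.12958240176777736
  plate front face local x (exp -8mm) [-0.007   0.0006 -0.0076] 862 y ext [-0.1314  0.128 ]
side board z -0.09214361780621391 y ext [-0.1461  0.1514] lip x min -0.12327668931712747
  plate front face local x (exp -8mm) [-0.0041  0.0049 -0.0314] 77 y ext [-0.0245  0.1347]
```

Emit:
move_arm:
  rows: [0.4,0,-1.4,-0.0005,-0.026,0,1,0.4,0,-1.4,-0.0005,-0.026,0,1,0.4,0,-1.4,-0.0005,-0.026,0,1,0.4,0,-1.4,-0.0005,-0.027,0,1,0,0,0,0,0,0,1]

```text
time: 17.85
position: [0.4948, -0.2354, 0.1445]
tool_rot: [0.01, 0.995, -0.001, 0.1]
ft_force: [-0.2, 0.4, -5.6]
grip_width: 0.0102
```

```bash
python3 wp.py | head -1; python3 rel.py; python3 shelf.py; python3 - <<'E'
from wp import *
c=cam('side'); save(c,'side7.png'); i=cv2.imread('pics/side7.png')
cv2.imwrite('pics/side7z.png',cv2.resize(i[90:200,230:370],None,fx=5.5,fy=5.5,interpolation=cv2.INTER_CUBIC))
E
```

```text
(array([ 0.4836, -0.2349,  0.1919]), array([-0.0217,  0.0002,  0.0015]))
model G [ 0.4836 -0.2349  0.1919] e [-0.0217  0.0002  0.0015]
scene board z -0.09252511489723858 y ext [-0.1467  0.1453] lip x min -0.12923800887645714
  plate front face local x (exp -8mm) [-0.0073  0.0024 -0.0118] 785 y ext [-0.1313  0.13  ]
side board z -0.09210719650577961 y ext [-0.1462  0.1521] lip x min -0.12353604578395726
  plate front face local x (exp -8mm) [-0.0046  0.0097 -0.0214] 46 y ext [-0.019   0.1346]
plane pts 63228 n [-0.0075 -0.0025  1.    ] pitch(front up +) deg -0.43174208507896 roll n_y -0.1448340776188796 centre [ 0.4181 -0.2335  0.1001]
((425.17864990234375, -233.72836303710938), (297.588134765625, 112.77450561523438), 88.84355163574219)
tool z [ 0.1991 -0.0034 -0.98  ] tool lean deg 11.482018916306453 tool y [0.0193 0.9998 0.0005] grasp [ 0.4914 -0.2355  0.1632] [ 0.4952 -0.2356  0.1446] [-2.095   0.0787 -5.5213] 0.00977993530718794 17.95
```

View pics/side7z.png

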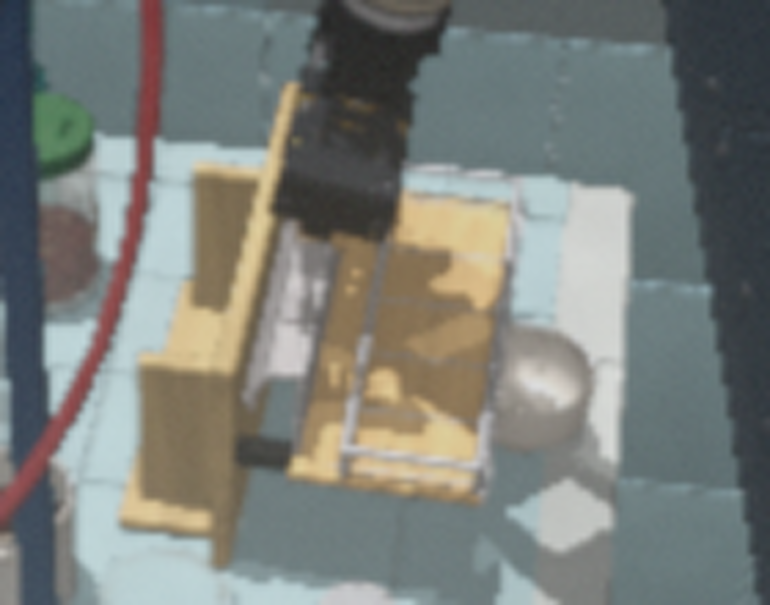

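The shelf is level and hooked, about 2 mm above home. I'll ease it down while watching the force.

Emit:
move_arm:
  rows: [0.3,0,-1,0,0,0,1,0.2,0,-1,0,0,0,1,0,0,0,0,0,0,1]

```text
time: 18.35
position: [0.4956, -0.2356, 0.1432]
tool_rot: [0.009, 0.995, -0.001, 0.1]
ft_force: [-6.1, 1.0, 0.9]
grip_width: 0.0096
```

Emit:
move_arm:
  rows: [0,0,-1,0,0,0,1,0,0,0,0,0,0,1]

```text
time: 18.55
position: [0.4956, -0.2357, 0.1431]
tool_rot: [0.009, 0.995, -0.001, 0.101]
ft_force: [-8.2, 1.7, 6.8]
grip_width: 0.0098
```

```bash
python3 wp.py | head -1; python3 shelf.py
```

```text
(array([ 0.4843, -0.2351,  0.1905]), array([-0.0205, -0.0009,  0.0001]))
plane pts 63150 n [-0.0039 -0.0016  1.    ] pitch(front up +) deg -0.22406124142010733 roll n_y -0.09016431814253502 centre [ 0.4183 -0.2334  0.0988]
((425.6070556640625, -233.6123809814453), (297.4153137207031, 112.6414794921875), 88.87401580810547)
tool z [ 0.2003 -0.0043 -0.9797] tool lean deg 11.55716193854013 tool y [ 0.0186  0.9998 -0.0006] grasp [ 0.4918 -0.2356  0.1617] [ 0.4956 -0.2357  0.1431] [-8.2118  1.6544  6.7871] 0.009824002847499225 18.55
```

Weight taken (net +6.8 N upward), with both the cleat and the spacers in contact. Releasing.

Emit:
move_arm:
  rows: [0,0,0,0,0,0,0.6,0,0,0,0,0,0,0.6,0,0,0,0,0,0,0.6,0,0,0,0,0,0,0.6,0,0,0,0,0,0,0.6,-8,0,39,0,0,0,0.6,-8,0,39,0,0,0,0.6,-8,0,39,0,0,0,0.6,0,0,0,0,0,0,0.6,0,0,0,0,0,0,0.6]

```text
time: 19.6
position: [0.4726, -0.2363, 0.2598]
tool_rot: [0.01, 0.995, -0.002, 0.102]
ft_force: [-0.4, 0.2, -0.3]
grip_width: 0.0347
```

```bash
cat > home.py <<'E'
from wp import *
import sys
ns=sys.argv[1:] or ['scene','side','wrist']
S=sR(yb,0); G=face-n*.033; G[2]=.19
print('exp G',G)
for nm in ns:
    c=cam(nm); save(c,nm+'h.png'); P=cloud(c); P=P[~np.isnan(P[...,0])]; L=(P-G)@S
    b=L[(L[:,0]>-.12)&(L[:,0]<-.02)&(abs(L[:,1])<.14)&(L[:,2]>-.10)&(L[:,2]<-.084)]
    if len(b)>100:
        A=np.c_[np.ones(len(b)),b[:,0]+.07,b[:,1]]; k=np.ones(len(b),bool)
        for _ in range(5):
            co=np.linalg.lstsq(A[k],b[k,2],rcond=None)[0]; k=abs(b[:,2]-A@co)<.003
        print(nm,'boardtop z rel(exp -.092)',co,'y ext',np.percentile(L[(L[:,0]>-.12)&(L[:,0]<-.02)&(abs(L[:,1])<.17)&(abs(L[:,2]+.092)<.006)][:,1],[.5,99.5]))
    t=L[(abs(L[:,0])<.03)&(abs(L[:,1])<.02)&(L[:,2]>.012)&(L[:,2]<.024)]
    if len(t)>8: print('  tab top',len(t),cv2.minAreaRect((t[:,:2]*1000).astype(np.float32)),np.median(t[:,2]))
    d=L[(L[:,0]>.02)&(L[:,0]<.06)&(abs(L[:,1])<.16)&(L[:,2]>-.025)&(L[:,2]<-.005)]
    if len(d)>8: print('  board upper',np.percentile(d[:,0],[2,10,50,98]),np.percentile(d[:,1],[1,99]))
E
python3 home.py
```

```text
exp G [ 0.4847 -0.2353  0.19  ]
scene boardtop z rel(exp -.092) [-0.0916  0.0098  0.0004] y ext [-0.1465  0.1452]
  tab top 27 ((-2.6077117919921875, 0.15566253662109375), (9.789438247680664, 29.28167152404785), 89.42295837402344) 0.018343087041204492
  board upper [0.0289 0.0311 0.0345 0.0455] [-0.1476  0.1442]
side boardtop z rel(exp -.092) [-0.092   0.0131 -0.    ] y ext [-0.1467  0.152 ]
  tab top 25 ((1.1302709579467773, 1.918940544128418), (31.809011459350586, 11.23673152923584), 10.469001770019531) 0.01723400288860799
  board upper [0.0357 0.0361 0.0417 0.0496] [-0.1439  0.1492]
wrist boardtop z rel(exp -.092) [-0.0913  0.0086  0.0015] y ext [-0.1461  0.147 ]
  tab top 504 ((-1.0625200271606445, 0.763303279876709), (9.360856056213379, 33.31161117553711), 89.721435546875) 0.01859565351413238
  board upper [0.0329 0.0332 0.0341 0.046 ] [-0.1457  0.1426]
```

View pics/wristh.png

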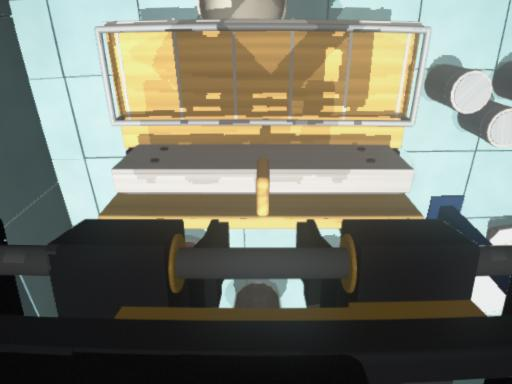

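The wrist view shows the shelf hung with a thin even strip of board behind it (row ~208), centred to under 1 mm. To make sure it's seated, I'll press lightly on the tab top with shut fingers.

Emit:
move_arm:
  rows: [6,0.5,-20,0,0,0,1,6,0.5,-30,0,0,0,1,4,0,-28,0,0,0,1,0,0,0,0,0,0,1,0,0,0,0,0,0,1]

```text
time: 20.25
position: [0.4878, -0.2345, 0.1797]
tool_rot: [0.01, 0.995, -0.0, 0.1]
ft_force: [-0.2, -0.1, 1.1]
grip_width: 0.0043
```

Emit:
move_arm:
  rows: [0,0,-3,0,0,0,1,0,0,-3,0,0,0,1,0,0,-2,0,0,0,1,0,0,0,0,0,0,1]

```text
time: 20.65
position: [0.4893, -0.2358, 0.1754]
tool_rot: [0.01, 0.995, -0.003, 0.103]
ft_force: [-2.7, 0.6, 9.1]
grip_width: 0.0007
```

Emit:
move_arm:
  rows: [0,0,-2,0,0,0,1,0,0,0,0,0,0,1,0,0,12,0,0,0,1,-5,0,30,0,0,0,0.5,-5,0,40,0,0,0,0.3,0,0,0,0,0,0,0.3,0,0,0,0,0,0,0.3]

```text
time: 21.35
position: [0.4787, -0.2355, 0.2545]
tool_rot: [0.01, 0.995, -0.003, 0.103]
ft_force: [-0.7, 0.5, 0.4]
grip_width: 0.0246
```

```bash
python3 home.py; python3 - <<'E'
from h import *
np.set_printoptions(precision=4,suppress=True)
c=cam('wrist')
for th in ['place_1','shelf_grip']:
    for r in robot.spot_point('wrist',th): print(th,np.array(r['at']),r['conf'],deproj(c,r['at']))
E
```

```text
exp G [ 0.4847 -0.2353  0.19  ]
scene boardtop z rel(exp -.092) [-0.0927  0.025  -0.0024] y ext [-0.1455  0.1468]
  tab top 29 ((-4.003135681152344, 1.0410990715026855), (9.233945846557617, 33.888214111328125), 87.2516860961914) 0.01814956256981931
  board upper [0.0293 0.0312 0.0346 0.0456] [-0.1474  0.1437]
side boardtop z rel(exp -.092) [-0.0927  0.0198 -0.0019] y ext [-0.1454  0.1523]
  tab top 27 ((0.7559061050415039, 3.992342948913574), (32.13657760620117, 16.273860931396484), 5.796499252319336) 0.0163428226959495
  board upper [0.0354 0.0362 0.0417 0.0494] [-0.1455  0.1513]
wrist boardtop z rel(exp -.092) [-0.0926  0.0233 -0.0009] y ext [-0.1451  0.148 ]
  tab top 540 ((-2.6723709106445312, 1.8869068622589111), (9.250641822814941, 33.46455383300781), 89.70206451416016) 0.01836598768691937
  board upper [0.0329 0.0332 0.0343 0.0449] [-0.1458  0.1433]
place_1 [322.3  65.8] 0.93 [ 0.4052 -0.1751  0.0969]
place_1 [262.8  67.1] 0.83 [ 0.4054 -0.2317  0.0976]
place_1 [377.9  69.4] 0.67 [ 0.4089 -0.1211  0.0968]
place_1 [204.2  70.5] 0.67 [ 0.4072 -0.2877  0.0975]
place_1 [146.8  68.9] 0.59 [ 0.4039 -0.3428  0.0977]
shelf_grip [262.9 182.3] 0.62 [ 0.4743 -0.2333  0.2088]
```

The press made it slightly worse: it tipped the front down about 1° because the leaning finger bore on the tab's front edge. I'll press again with a vertical tool on the tab's rear end, right over the cleat.

Emit:
move_arm:
  rows: [7,0,0,0,0.07,0,1,7,1,0,0,0.07,0,1,6,0,0,0,0.064,0,1,0,0,-25,0,0,0,1,0,0,-25,0,0,0,1,0,0,-18,0,0,0,1,0,0,0,0,0,0,1,0,0,0,0,0,0,1]

```text
time: 22.45
position: [0.4983, -0.2339, 0.1844]
tool_rot: [0.01, 1.0, -0.002, -0.001]
ft_force: [0.4, -0.2, 0.3]
grip_width: 0.0034
```

```bash
python3 -c "
from h import *
o=robot.get_obs(); M=Rn.from_quat(o['tool_rot']).as_matrix(); print(o['position'],M[:,2],M[:,1],'tip',o['position']-.035*M[:,2],o['ft_force'],o['grip_width'])"
```

```text
[ 0.498256   -0.23390546  0.18441383] [-0.00216028 -0.00380336 -0.99999043] [ 0.01926021  0.99980711 -0.00384427] tip [ 0.49833161 -0.23377234  0.2194135 ] [ 0.41014658 -0.16802973  0.32243002] 0.0034242193430559916
```

Emit:
move_arm:
  rows: [0,0,-7,0,0,0,1,0,0,-2,0,0,0,1,0,0,-2,0,0,0,1,0,0,0,0,0,0,1]

```text
time: 22.85
position: [0.4985, -0.2341, 0.1742]
tool_rot: [0.01, 1.0, -0.003, -0.0]
ft_force: [-0.6, 0.2, 0.4]
grip_width: 0.0004
```

Emit:
move_arm:
  rows: [0,0,-2,0,0,0,1,0,0,0,0,0,0,1]

```text
time: 23.05
position: [0.4988, -0.2343, 0.1737]
tool_rot: [0.01, 1.0, -0.003, 0.0]
ft_force: [-1.5, 0.3, 8.6]
grip_width: 0.0003
```

Emit:
move_arm:
  rows: [0,0,-2,0,0,0,1,0,0,0,0,0,0,1]

```text
time: 23.25
position: [0.4991, -0.2344, 0.1733]
tool_rot: [0.01, 1.0, -0.003, 0.001]
ft_force: [-3.4, 2.8, 16.7]
grip_width: 0.0005
```

```bash
python3 home.py
```

```text
exp G [ 0.4847 -0.2353  0.19  ]
scene boardtop z rel(exp -.092) [-0.0928  0.0195 -0.0001] y ext [-0.1454  0.1462]
  tab top 31 ((2.3335723876953125, 2.1359853744506836), (16.119497299194336, 39.415428161621094), 86.86837768554688) 0.01895267865820427
  board upper [0.0299 0.0315 0.0346 0.0454] [-0.1475  0.1431]
side boardtop z rel(exp -.092) [-0.0929  0.0256  0.0001] y ext [-0.1452  0.1535]
  tab top 29 ((4.853116989135742, 9.357734680175781), (43.36213302612305, 17.726125717163086), 13.133569717407227) 0.016431483293564475
  board upper [0.0354 0.036  0.0417 0.0494] [-0.0361  0.1509]
wrist boardtop z rel(exp -.092) [-0.0926  0.0185  0.0007] y ext [-0.145  0.148]
  tab top 1039 ((-6.5189619064331055, 2.3865408897399902), (17.61592674255371, 24.26213264465332), 87.50509643554688) 0.01809224149078223
  board upper [0.0329 0.0332 0.0336 0.0343] [-0.1485  0.1447]
```

Emit:
move_arm:
  rows: [0,0,20,0,0,0,1,-7,0,15,0,0,0,0.5,-8,0,0,0,0,0,0.5,0,0,0,0,0,0,0.5,0,0,0,0,0,0,0.5,0,0,0,0,0,0,0.5,0,0,0,0,0,0,0.5,0,0,0,0,0,0,0.5]

```text
time: 24.2
position: [0.4833, -0.2339, 0.2044]
tool_rot: [0.01, 1.0, -0.002, -0.001]
ft_force: [-0.8, -0.5, 0.3]
grip_width: 0.0415
```

```bash
python3 home.py wrist; python3 -c "
from h import *
o=robot.get_obs(); M=Rn.from_quat(o['tool_rot']).as_matrix(); print(o['position'],M[:,2],'tip',o['position']-.035*M[:,2],o['ft_force'],o['grip_width'])"
```

```text
exp G [ 0.4847 -0.2353  0.19  ]
wrist boardtop z rel(exp -.092) [-0.0926  0.0229  0.0005] y ext [-0.1449  0.148 ]
  tab top 851 ((-2.5897607803344727, 1.6458346843719482), (9.874693870544434, 33.24597930908203), 89.74657440185547) 0.018451575033522627
  board upper [0.033  0.0332 0.0336 0.0341] [-0.0651  0.0686]
[ 0.48334305 -0.23387436  0.20444645] [-0.00165038 -0.00416019 -0.99998998] tip [ 0.48340082 -0.23372876  0.2394461 ] [ 0.16989409 -0.32733439 -0.16407169] 0.0424338070057163
```

View pics/wristh.png

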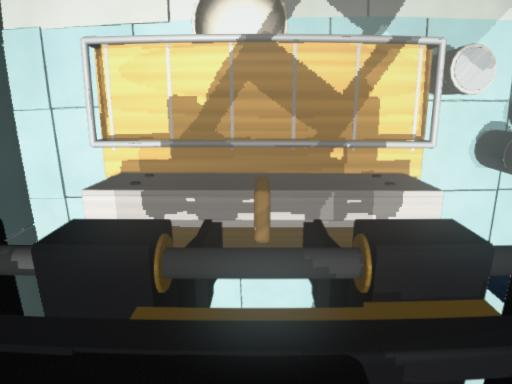

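Emit:
move_arm:
  rows: [0,0.2,-32,0,0,0,0.5,0,0,-31,0,0,0,0.5,0,0,0,0,0,0,1,0,0,0,0,0,0,1,0,0,0,0,0,0,1,0,0,0,0,0,0,1,0,0,0,0,0,0,1,0,0,0,0,0,0,1,0,0,0,0,0,0,1,0,0,0,0,0,0,1]
  grip_force: 60

```text
time: 25.25
position: [0.484, -0.2344, 0.143]
tool_rot: [0.01, 1.0, -0.003, 0.0]
ft_force: [-0.7, -0.4, 6.4]
grip_width: 0.0095
```

```bash
python3 home.py wrist; python3 -c "
from h import *
o=robot.get_obs(); M=Rn.from_quat(o['tool_rot']).as_matrix(); print(o['position'],M[:,2],o['ft_force'],o['moment'],o['grip_width'])"
```

```text
exp G [ 0.4847 -0.2353  0.19  ]
wrist boardtop z rel(exp -.092) [-0.0926  0.0235 -0.0005] y ext [-0.1447  0.148 ]
  tab top 1262 ((-3.7587151527404785, -1.2671585083007812), (26.077892303466797, 32.672515869140625), 69.04415893554688) 0.01815094912510956
  board upper [0.033  0.0334 0.0351 0.046 ] [-0.1421  0.1418]
[ 0.48395199 -0.23435368  0.14302503] [ 6.02257635e-04 -5.94617563e-03 -9.99982140e-01] [-1.28788183  0.38694998  6.72843556] [ 0.14919135  0.03243938 -0.06589033] 0.00976093797800903
```

Emit:
move_arm:
  rows: [0,0,3,0,0,0,1,0,0,0,0,0.018,0,1,0.3,-1.3,0,0,0,0,1,0,0,0,0,0,0,1]

```text
time: 25.7
position: [0.4833, -0.2348, 0.144]
tool_rot: [0.009, 1.0, -0.002, -0.01]
ft_force: [0.3, 0.4, -5.2]
grip_width: 0.0096
```

```bash
python3 home.py wrist; python3 -c "
from h import *
o=robot.get_obs(); M=Rn.from_quat(o['tool_rot']).as_matrix(); print(o['position'],M[:,2],o['ft_force'],o['moment'],o['grip_width'])"
```

```text
exp G [ 0.4847 -0.2353  0.19  ]
wrist boardtop z rel(exp -.092) [-0.0904  0.0057 -0.0016] y ext [-0.1455  0.1473]
  tab top 1313 ((-3.170647144317627, -1.7083168029785156), (26.223867416381836, 32.54489517211914), 69.07561492919922) 0.01914188623979904
  board upper [0.0331 0.0334 0.0353 0.0459] [-0.142   0.1418]
[ 0.4832177  -0.23475139  0.14408041] [-0.02054636 -0.00358516 -0.99978247] [ 0.08847065 -0.05786217 -5.84250127] [-0.0024129  -0.28968073  0.05057338] 0.009688819319464193
```

Emit:
move_arm:
  rows: [0.5,0,-1,0,0,0,1,0.5,0,-1,0,0,0,1,0,0,0,0,0,0,1]

```text
time: 26.05
position: [0.4837, -0.2348, 0.1433]
tool_rot: [0.01, 1.0, -0.002, -0.01]
ft_force: [-4.1, 1.6, 1.9]
grip_width: 0.009
```

Emit:
move_arm:
  rows: [0.5,0,-1,0,0,0,1,0.5,0,-1,0,0,0,1,0,0,0,0,0,0,1]

```text
time: 26.35
position: [0.4838, -0.2349, 0.1428]
tool_rot: [0.009, 1.0, -0.002, -0.011]
ft_force: [-8.6, 1.4, 13.8]
grip_width: 0.0099
```

```bash
python3 home.py wrist; python3 -c "
from h import *
o=robot.get_obs(); M=Rn.from_quat(o['tool_rot']).as_matrix(); print(o['position'],M[:,2],o['ft_force'],o['moment'],o['grip_width'])"
```

```text
exp G [ 0.4847 -0.2353  0.19  ]
wrist boardtop z rel(exp -.092) [-0.0913  0.003  -0.0006] y ext [-0.1454  0.1473]
  tab top 1261 ((-2.3952016830444336, 4.188909530639648), (32.94033432006836, 26.163137435913086), 20.460834503173828) 0.01809882147270017
  board upper [0.033  0.0334 0.0352 0.0458] [-0.1414  0.1415]
[ 0.48390077 -0.23488405  0.14288255] [-0.02205621 -0.00472513 -0.99974557] [-8.84853655  2.32875472 13.20448861] [ 0.42961206  1.3445687  -0.0027227 ] 0.00950064742660226
```

Emit:
move_arm:
  rows: [0,0,0,0,0,0,0.5,0,0,0,0,0,0,0.5,0,0,0,0,0,0,0.5,0,0,0,0,0,0,0.5,0,0,30,0,0,0,0.5,0,0,35,0,0,0,0.5,0,0,35,0,0,0,0.3,0,0,0,0,0,0,0,0,0,0,0,0,0,0]

```text
time: 27.3
position: [0.486, -0.2353, 0.2413]
tool_rot: [0.01, 1.0, -0.003, -0.009]
ft_force: [0.6, 1.3, -0.2]
grip_width: 0.0599
```

```bash
python3 home.py
```

```text
exp G [ 0.4847 -0.2353  0.19  ]
scene boardtop z rel(exp -.092) [-0.0927  0.0246 -0.0031] y ext [-0.1459  0.1465]
  tab top 27 ((-3.761739730834961, 1.0021553039550781), (33.14585876464844, 10.440013885498047), 1.4579108953475952) 0.017973690605920217
  board upper [0.0294 0.0313 0.0345 0.0458] [-0.1476  0.1441]
side boardtop z rel(exp -.092) [-0.0928  0.0155 -0.0038] y ext [-0.1453  0.1522]
  tab top 26 ((0.4233112335205078, 6.08681058883667), (31.8247013092041, 13.257989883422852), 13.156296730041504) 0.017758942398493918
  board upper [0.0356 0.0361 0.0416 0.0492] [-0.1315  0.1508]
wrist boardtop z rel(exp -.092) [-0.0925  0.0223 -0.0024] y ext [-0.1455  0.1476]
  tab top 634 ((-2.390157699584961, 1.4085993766784668), (9.44726276397705, 33.62466049194336), 89.99810791015625) 0.01851393413439001
  board upper [0.0332 0.0335 0.0365 0.0457] [-0.1104  0.1122]
```

The shelf comes back to the same resting state each time: seated, nearly level (about 0.9° front-down, inside its own play), and centred within about 2 mm. I'll accept that and go on to the canisters.

```bash
cat > cans.py <<'E'
from h import *
np.set_printoptions(precision=4,suppress=True)
def cans(nm,x0=.33,x1=.62,y0=-.12,y1=.32,zt=.072):
    c=cam(nm); P=cloud(c); col=c['color'].astype(int); out=[]
    m=(P[...,2]>zt-.006)&(P[...,2]<zt+.006)&(P[...,0]>x0)&(P[...,0]<x1)&(P[...,1]>y0)&(P[...,1]<y1)
    k,l,st,ce=cv2.connectedComponentsWithStats(m.astype(np.uint8))
    for i in range(1,k):
        if st[i,4]<30: continue
        q=P[l==i]; (cx,cy),r=cv2.minEnclosingCircle((q[:,:2]*1000).astype(np.float32)); 
        rgb=np.median(col[l==i],0); out.append((cx,cy,r,np.median(q[:,2])*1000,st[i,4],rgb))
    return out
if __name__=='__main__':
    import sys
    o=robot.get_obs(); print(o['time'],o['q'],o['position'])
    for nm in sys.argv[1:]:
        print(nm)
        for r in cans(nm): print(' x %.1f y %.1f r %.1f z %.1f n %d'%r[:5],r[5])
E
python3 cans.py scene side
```

```text
27.45 [-0.6482  0.3588  1.5703 -0.0161  1.2284 -2.1943] [ 0.4847 -0.2343  0.2392]
scene
 x 472.7 y 129.8 r 24.6 z 71.4 n 92 [207.  217.  221.5]
 x 432.4 y 172.5 r 25.6 z 71.7 n 92 [206.  216.5 222. ]
 x 473.0 y 47.7 r 26.9 z 71.6 n 100 [206. 216. 221.]
 x 425.0 y 87.6 r 26.2 z 71.5 n 103 [206. 216. 221.]
 x 338.4 y 136.6 r 23.5 z 71.4 n 42 [217.  57.  56.]
 x 383.2 y -30.0 r 25.4 z 71.2 n 121 [207. 215. 221.]
side
 x 386.4 y -25.9 r 26.2 z 71.2 n 122 [195.  195.5 198. ]
 x 472.3 y 51.9 r 25.6 z 70.9 n 131 [200. 203. 205.]
 x 428.2 y 88.3 r 26.2 z 70.9 n 138 [200. 202. 205.]
 x 474.8 y 134.0 r 24.6 z 70.7 n 142 [200. 202. 205.]
 x 333.9 y 140.5 r 25.6 z 71.3 n 80 [213.5  81.   80. ]
 x 434.2 y 175.5 r 25.7 z 70.9 n 159 [200. 202. 205.]
```

Canister B has been knocked to about (0.385, −0.028); the other four are where they were. I'll turn the jaws to lie along x and move over B.

Emit:
move_arm:
  rows: [-8,10,0,0,-0.02,-0.1,0,-10,20,0,0,0,-0.14,0,-10,20,0,0,0,-0.14,0,-10,20,0,0,0,-0.14,0,-10,20,0,0,0,-0.14,0,-10,20,0,0,0,-0.14,0,-10,20,0,0,0,-0.14,0,-10,20,0,0,0,-0.14,0,-10,20,0,0,0,-0.14,0,-10,20,0,0,0,-0.14,0,-2,18,0,0,0,-0.14,0,0,0,0,0,0,-0.072,0]

```text
time: 28.75
position: [0.3839, -0.025, 0.2401]
tool_rot: [0.715, 0.699, -0.002, -0.002]
ft_force: [-0.2, 0.5, 0.5]
grip_width: 0.0868
```

```bash
python3 look.py wrist w5.png can_1_mid; python3 cans.py wrist; python3 -c "
from h import *
o=robot.get_obs(); M=Rn.from_quat(o['tool_rot']).as_matrix(); print(M)"
```

```text
28.8 [ 0.3847 -0.0259  0.2402] [ 0.7154  0.6987 -0.0019 -0.0018] [ 0.1119 -0.2268  0.565 ] 0.0869454446463972
can_1_mid [262.3 167. ] 0.6 [ 0.3831 -0.0254  0.0714]
28.85 [-0.3585  0.1213  1.9097 -0.0024  1.1149 -0.3382] [ 0.3851 -0.0265  0.2403]
wrist
 x 340.5 y 129.6 r 18.7 z 71.4 n 636 [219.  54.  50.]
 x 473.6 y 130.0 r 24.4 z 71.3 n 1520 [210. 215. 215.]
 x 425.5 y 88.0 r 24.0 z 71.4 n 1712 [217. 220. 220.]
 x 470.9 y 49.7 r 24.4 z 71.3 n 1630 [219. 222. 222.]
 x 610.2 y 40.2 r 9.7 z 71.8 n 119 [47. 59. 64.]
 x 384.2 y -27.2 r 23.9 z 71.3 n 1413 [112. 114. 112.]
 x 619.9 y -51.4 r 17.2 z 72.8 n 151 [77. 78. 73.]
 x 527.3 y -94.9 r 8.7 z 72.5 n 74 [87. 82. 66.]
[[ 1.84272159e-02  9.99819541e-01 -4.61768505e-03]
 [ 9.99829987e-01 -1.84300598e-02 -5.74071341e-04]
 [-6.59071956e-04 -4.60632144e-03 -9.99989174e-01]]
```

View pics/w5.png

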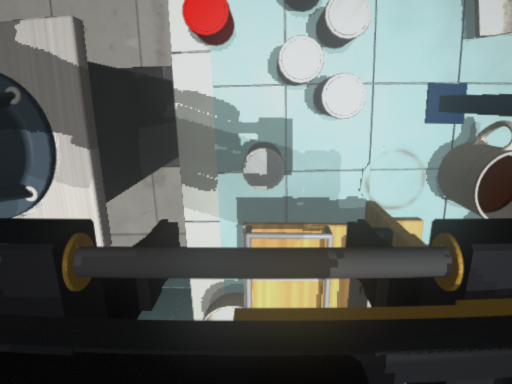

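The wrist view shows B at (263,167) under the gripper, and the canister fits come out at exactly r = 24 mm. B is at (384.2, −27.2). Descending to grasp it high up.

Emit:
move_arm:
  rows: [0,-1,-45,0,0,0,0,0,0,-45,0,0,0,0,0,0,-45,0,0,0,0,0,0,-45,0,0,0,0,0,0,-30,0,0,0,0,0,0,-18,0,0,0,0,0,0,0,0,0,0,0.6,0,0,0,0,0,0,0.6,0,0,0,0,0,0,0.6,0,0,0,0,0,0,0.6,0,0,0,0,0,0,0.6,0,0,0,0,0,0,0.6]
  grip_force: 25

```text
time: 30.1
position: [0.3856, -0.028, 0.0135]
tool_rot: [0.714, 0.7, -0.001, -0.001]
ft_force: [-0.3, 1.1, 0.9]
grip_width: 0.0476
```

```bash
python3 look.py wrist w6.png; python3 -c "
from h import *
o=robot.get_obs(); M=Rn.from_quat(o['tool_rot']).as_matrix(); print(M[:,2])"
```

```text
30.15 [ 0.3856 -0.0281  0.0134] [ 0.7142  0.6999 -0.0015 -0.0007] [-0.1947 -0.1947  6.6926] 0.047614693176607215
[-0.00299119 -0.00109136 -0.99999493]
```

View pics/w6.png

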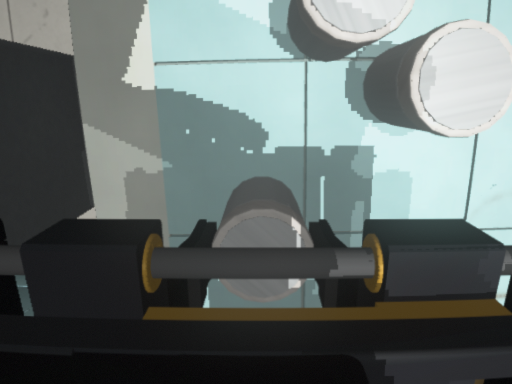

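Gripped at 47.6 mm. Lifting and moving over place 1.

Emit:
move_arm:
  rows: [0,0,20,0,0,0,0.6,0,0,40,0,0,0,0.6,0,0,45,0,0,0,0.6,0,0,45,0,0,0,0.6,0,-20,25,0,0,0,0.6,6,-25,0,0,0,0,0.6,8,-25,0,0,0,0,0.6,7,-24,0,0,0,0,0.6,0,0,0,0,0,0,0.6,0,0,0,0,0,0,0.6]

```text
time: 31.15
position: [0.4058, -0.1217, 0.1875]
tool_rot: [0.715, 0.699, -0.002, -0.002]
ft_force: [-0.4, 0.9, -1.5]
grip_width: 0.0472
```

```bash
cat > places.py <<'E'
from wp import *
import sys
def fitplaces(nm,fn=None,tabwin=True):
    """shelf pose from cloud: board yellow pts + tab top"""
    c=cam(nm); 
    if fn: save(c,fn)
    P=cloud(c); S=sR(yb,0); G=face-n*.033; G[2]=.19
    Pf=P[~np.isnan(P[...,0])]; L=(Pf-G)@S
    b=L[(abs(L[:,2]+.066)<.006)&(L[:,0]>-.14)&(L[:,0]<-.02)&(abs(L[:,1])<.165)] # gallery top wire z ~ 98+25
    print(nm,'wire pts',len(b))
    if len(b)>30: print(' x pct',np.percentile(b[:,0],[2,98])*1000,'y pct',np.percentile(b[:,1],[2,98])*1000, 'expect x -118±3,-40 ; y ±142')
    for lo,hi in [(-.13,-.1),(-.055,-.025)]:
        s=b[(b[:,0]>lo)&(b[:,0]<hi)&(abs(b[:,1])<.13)]
        if len(s)>5: print('  long wire x med',np.median(s[:,0])*1000,'slope',np.polyfit(s[:,1],s[:,0],1)[0],len(s))
    for lo,hi in [(-.16,-.125),(.125,.16)]:
        s=b[(b[:,1]>lo)&(b[:,1]<hi)&(b[:,0]>-.11)&(b[:,0]<-.05)]
        if len(s)>5: print('  end wire y med',np.median(s[:,1])*1000,len(s))
    t=L[(abs(L[:,0])<.03)&(abs(L[:,1])<.015)&(L[:,2]>.012)&(L[:,2]<.024)]
    if len(t)>8: print('  tab top',len(t),np.array(cv2.minAreaRect((t[:,:2]*1000).astype(np.float32))[0]))
    return c
if __name__=='__main__':
    for nm in sys.argv[1:]: fitplaces(nm,nm+'p.png')
    o=robot.get_obs(); print(o['time'],o['position'],o['grip_width'],o['ft_force'])
E
python3 places.py scene side wrist
```

```text
scene wire pts 385
 x pct [-126.2174  -35.2339] y pct [-146.5262  145.6772] expect x -118±3,-40 ; y ±142
  long wire x med -122.96838244703069 slope 0.0013113581513989878 139
  long wire x med -39.52812457043548 slope -0.0014326283282438974 143
  end wire y med -144.74385965255965 29
  end wire y med 144.41789940327817 25
  tab top 28 [-5.4988  1.0526]
side wire pts 137
 x pct [-121.262   -32.1667] y pct [-49.4854 152.1768] expect x -118±3,-40 ; y ±142
  long wire x med -118.34041057894584 slope -0.00273130023881903 49
  long wire x med -34.99376797563473 slope 0.00024423693798977905 43
  end wire y med 148.93912032005028 23
  tab top 13 [1.9131 3.0589]
wrist wire pts 2267
 x pct [-123.1356  -34.4237] y pct [  6.4107 149.2607] expect x -118±3,-40 ; y ±142
  long wire x med -120.35817634243621 slope 0.004610320802684386 579
  long wire x med -37.33493942388865 slope 0.007846010042189667 571
  end wire y med 146.62528304030886 596
31.3 [ 0.4056 -0.1208  0.1875] 0.047284776669950374 [ 1.0444  0.4864 -1.3418]
```

View pics/wristp.png

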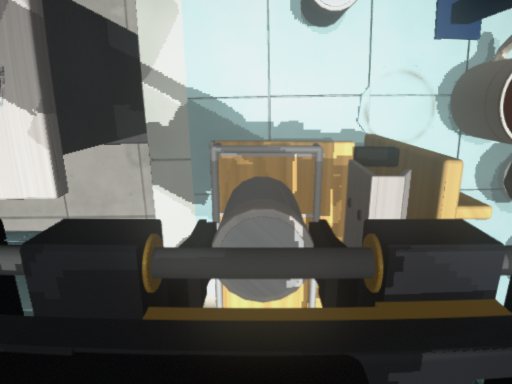

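Emit:
move_arm:
  rows: [2.5,-1.8,0,0,0,0,0.6,0,0,-25,0,0,0,0.6,0,0,-25,0,0,0,0.6,0,0,-15,0,0,0,0.6,0,0,-6,0,0,0,0.6,0,0,-3,0,0,0,0.6,0,0,0,0,0,0,0.6]

```text
time: 32.0
position: [0.4094, -0.1239, 0.114]
tool_rot: [0.714, 0.7, -0.002, -0.001]
ft_force: [0.1, 0.3, -0.9]
grip_width: 0.0474
```

Emit:
move_arm:
  rows: [0,0,-1.5,0,0,0,0.6,0,0,0,0,0,0,0.6]

```text
time: 32.2
position: [0.4095, -0.1241, 0.1129]
tool_rot: [0.714, 0.7, -0.001, -0.0]
ft_force: [0.4, 0.3, -1.5]
grip_width: 0.0475
```

Emit:
move_arm:
  rows: [0,0,-1,0,0,0,0.6,0,0,0,0,0,0,0.6]

```text
time: 32.4
position: [0.4092, -0.124, 0.1116]
tool_rot: [0.714, 0.7, -0.002, -0.001]
ft_force: [-0.0, 0.6, -1.8]
grip_width: 0.0476
```

Emit:
move_arm:
  rows: [0,0,-1,0,0,0,0.6,0,0,0,0,0,0,0.6]

```text
time: 32.6
position: [0.4093, -0.1241, 0.111]
tool_rot: [0.714, 0.7, -0.002, -0.001]
ft_force: [-1.6, 0.4, 5.5]
grip_width: 0.0476
```

Emit:
move_arm:
  rows: [0,0,0.5,0,0,0,0.33,0,0,0,0,0,0,0.33,0,0,0,0,0,0,0.33,0,0,0,0,0,0,0.33,0,0,20,0,0,0,0.33,0,0,40,0,0,0,0.33,0,0,40,0,0,0,0.2,0,25,20,0,0,0,0,0,25,0,0,0,0,0,0,0,0,0,0,0,0]

```text
time: 33.6
position: [0.4085, -0.0718, 0.2314]
tool_rot: [0.713, 0.701, -0.001, -0.001]
ft_force: [-0.3, -0.1, -0.5]
grip_width: 0.082
```

```bash
cat > chk.py <<'E'
from places import *
from cans import cans
import sys
for nm in sys.argv[1:] or ['wrist']:
    c=fitplaces(nm,nm+'c.png')
    S=sR(yb,0); G=face-n*.033; G[2]=.19
    for z in (.170,):
        for r in cans(nm,.33,.48,-.42,-.06,z):
            l=S.T@(np.array([r[0]/1000,r[1]/1000,.17])-G)*1000
            print('  SHELF can x %.1f y %.1f r %.1f z %.1f n %d'%r[:5],'local',np.round(l[:2],1),'exp (-79, %s)'%[111,56,1,-54,-109])
    for r in cans(nm): 
        if r[4]>60: print('  counter can x %.1f y %.1f r %.1f z %.1f n %d'%r[:5],r[5])
o=robot.get_obs(); print(o['time'],o['position'])
E
python3 chk.py wrist scene
```

```text
wrist wire pts 1677
 x pct [-123.2425  -34.3739] y pct [ 24.5082 149.1754] expect x -118±3,-40 ; y ±142
  long wire x med -120.54518542119561 slope 0.010518479249385395 398
  long wire x med -37.28899170383067 slope 0.010666114147795861 376
  end wire y med 145.80520354930394 516
  SHELF can x 407.5 y -122.0 r 23.8 z 168.3 n 1163 local [-79.5 111.7] exp (-79, [111, 56, 1, -54, -109])
  SHELF can x 477.2 y -167.9 r 15.7 z 168.1 n 131 local [-8.9 67.2] exp (-79, [111, 56, 1, -54, -109])
  counter can x 425.4 y 87.2 r 24.0 z 71.3 n 1331 [216. 219. 219.]
  counter can x 471.1 y 49.4 r 24.4 z 71.3 n 1867 [218. 221. 221.]
  counter can x 614.3 y 40.2 r 11.2 z 72.3 n 146 [47. 58. 64.]
  counter can x 619.6 y -50.7 r 16.8 z 71.9 n 178 [81. 82. 78.]
scene wire pts 389
 x pct [-126.3639  -35.6865] y pct [-146.3387  145.4662] expect x -118±3,-40 ; y ±142
  long wire x med -123.3849154281317 slope 0.030066492151139112 142
  long wire x med -39.32995187461352 slope -0.0012132809230018672 131
  end wire y med -144.83554945549037 27
  end wire y med 144.25557596994454 22
  tab top 26 [-3.2313  0.9417]
  SHELF can x 476.4 y -236.2 r 131.5 z 168.1 n 174 local [-8.3 -1. ] exp (-79, [111, 56, 1, -54, -109])
  SHELF can x 405.6 y -124.4 r 25.4 z 168.6 n 123 local [-81.3 109.3] exp (-79, [111, 56, 1, -54, -109])
  counter can x 471.0 y 128.0 r 24.2 z 71.6 n 91 [206. 216. 221.]
  counter can x 432.8 y 170.2 r 25.9 z 71.5 n 94 [206. 215. 221.]
  counter can x 471.2 y 48.6 r 25.6 z 71.5 n 100 [207.  216.5 222. ]
  counter can x 423.3 y 84.9 r 26.3 z 71.5 n 103 [206. 216. 221.]
33.9 [ 0.4091 -0.0746  0.2304]
```

View pics/wristc.png

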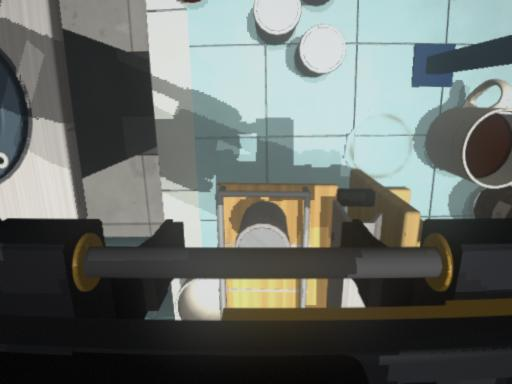

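Canister 1 stands upright within about 1 mm of the middle of place 1. The next one is C, the leftmost on the counter.

Emit:
move_arm:
  rows: [0,40,0,0,0,0,0,4,40,0,0,0,0,0,6,40,0,0,0,0,0,6,40,0,0,0,0,0,6,40,0,0,0,0,0,3,38,0,0,0,0,0,0,0,0,0,0,0,0,0,0,0,0,0,0,0]

```text
time: 34.7
position: [0.434, 0.1641, 0.2303]
tool_rot: [0.714, 0.7, -0.002, -0.001]
ft_force: [-0.5, -0.2, -0.1]
grip_width: 0.087
```

```bash
python3 cans.py wrist; python3 -c "
from h import *
o=robot.get_obs(); M=Rn.from_quat(o['tool_rot']).as_matrix(); print(M[:,1:])"
```

```text
34.7 [ 0.1208  0.2544  1.7616 -0.0011  1.1306  0.14  ] [0.434  0.1641 0.2303]
wrist
 x 434.3 y 174.7 r 24.0 z 71.2 n 1530 [132.  134.  132.5]
 x 332.4 y 138.8 r 23.5 z 71.2 n 698 [99. 35. 34.]
 x 473.9 y 131.6 r 24.2 z 71.2 n 1421 [165. 169. 167.]
 x 425.5 y 88.7 r 24.3 z 71.3 n 1191 [160. 163. 162.]
 x 471.6 y 70.1 r 13.4 z 69.5 n 67 [95. 95. 93.]
 x 470.5 y 28.8 r 10.1 z 70.7 n 35 [158. 161. 159.]
[[ 0.99977984 -0.00478498]
 [-0.02043764 -0.00164071]
 [-0.00475045 -0.99998721]]
```

Emit:
move_arm:
  rows: [0,10.5,-45,0,0,0,0,0,0,-45,0,0,0,0,0,0,-45,0,0,0,0,0,0,-40,0,0,0,0,0,0,-30,0,0,0,0,0,0,-12,0,0,0,0,0,0,0,0,0,0,0.6,0,0,0,0,0,0,0.6,0,0,0,0,0,0,0.6,0,0,0,0,0,0,0.6,0,0,0,0,0,0,0.6,0,0,0,0,0,0,0.6]
  grip_force: 25

```text
time: 35.95
position: [0.4344, 0.1747, 0.0145]
tool_rot: [0.714, 0.7, -0.001, -0.001]
ft_force: [-0.0, 0.9, 1.8]
grip_width: 0.0474
```

Emit:
move_arm:
  rows: [0,0,15,0,0,0,0.6,0,0,40,0,0,0,0.6,0,0,45,0,0,0,0.6,0,0,45,0,0,0,0.6,0,-20,45,0,0,0,0.6,-3,-40,0,0,0,0,0.6,-4,-45,0,0,0,0,0.6,-4,-45,0,0,0,0,0.6,-4,-45,0,0,0,0,0.6,-4,-45,0,0,0,0,0.6,-4,-45,0,0,0,0,0.6,-4,-40,0,0,0,0,0.6]

```text
time: 37.15
position: [0.4065, -0.1522, 0.204]
tool_rot: [0.714, 0.7, -0.002, -0.001]
ft_force: [0.5, 0.9, 0.3]
grip_width: 0.0472
```

Emit:
move_arm:
  rows: [0.3,-25,0,0,0,0,0.6,0,0,0,0,0,0,0.6,0,0,-30,0,0,0,0.6,0,0,-30,0,0,0,0.6,0,0,-18,0,0,0,0.6,0,0,-9,0,0,0,0.6,0,0,0,0,0,0,0.6,0,0,0,0,0,0,0.6]

```text
time: 37.95
position: [0.4079, -0.1752, 0.1174]
tool_rot: [0.714, 0.7, -0.001, -0.001]
ft_force: [0.6, -0.2, -0.6]
grip_width: 0.0474
```

Emit:
move_arm:
  rows: [-0.6,-1.8,-2,0,0,0,0.6,0,0,-1.5,0,0,0,0.6,0,0,0,0,0,0,0.6]

```text
time: 38.25
position: [0.407, -0.1774, 0.1137]
tool_rot: [0.714, 0.7, -0.002, -0.001]
ft_force: [-0.2, 0.2, -0.9]
grip_width: 0.0472
```

Emit:
move_arm:
  rows: [0,0,-1,0,0,0,0.6,0,0,0,0,0,0,0.6]

```text
time: 38.45
position: [0.4068, -0.1772, 0.1124]
tool_rot: [0.714, 0.7, -0.002, -0.001]
ft_force: [-1.0, 0.3, -1.3]
grip_width: 0.0472
```

Emit:
move_arm:
  rows: [0,0,-1,0,0,0,0.6,0,0,0,0,0,0,0.6]

```text
time: 38.65
position: [0.4069, -0.1774, 0.112]
tool_rot: [0.714, 0.7, -0.002, -0.001]
ft_force: [-1.2, 0.3, 5.7]
grip_width: 0.0476
```

Contact. Releasing, then retracting toward the next canister, E.

Emit:
move_arm:
  rows: [0,0,0.5,0,0,0,0.33,0,0,0,0,0,0,0.33,0,0,0,0,0,0,0.33,0,0,0,0,0,0,0.33,0,0,20,0,0,0,0.33,0,0,40,0,0,0,0.33,0,0,40,0,0,0,0.2,0,40,20,0,0,0,0,0,45,0,0,0,0,0,0,20,0,0,0,0,0,0,0,0,0,0,0,0]

```text
time: 39.75
position: [0.4059, -0.0697, 0.2319]
tool_rot: [0.713, 0.701, -0.001, -0.001]
ft_force: [-0.9, -0.6, 0.2]
grip_width: 0.0851
```

```bash
python3 chk.py wrist
```

```text
wrist wire pts 1719
 x pct [-123.1615  -34.4959] y pct [ 15.7914 149.1935] expect x -118±3,-40 ; y ±142
  long wire x med -120.4989876295869 slope 0.008301208857153403 440
  long wire x med -37.287755475613956 slope 0.011792427411483043 374
  end wire y med 145.7467146567294 529
  SHELF can x 407.6 y -118.8 r 23.5 z 168.2 n 1086 local [-79.5 114.9] exp (-79, [111, 56, 1, -54, -109])
  SHELF can x 405.2 y -174.9 r 23.6 z 168.4 n 1225 local [-80.7  58.8] exp (-79, [111, 56, 1, -54, -109])
  SHELF can x 477.2 y -167.0 r 15.2 z 168.1 n 130 local [-8.9 68.2] exp (-79, [111, 56, 1, -54, -109])
  counter can x 425.8 y 87.3 r 24.2 z 71.3 n 1406 [217. 220. 220.]
  counter can x 470.8 y 49.6 r 24.4 z 71.3 n 1837 [219. 222. 222.]
  counter can x 613.9 y 40.1 r 11.1 z 72.2 n 134 [47. 59. 64.]
  counter can x 619.9 y -51.3 r 17.3 z 71.9 n 174 [81. 83. 78.]
39.9 [ 0.4072 -0.0729  0.2318]
```

View pics/wristc.png

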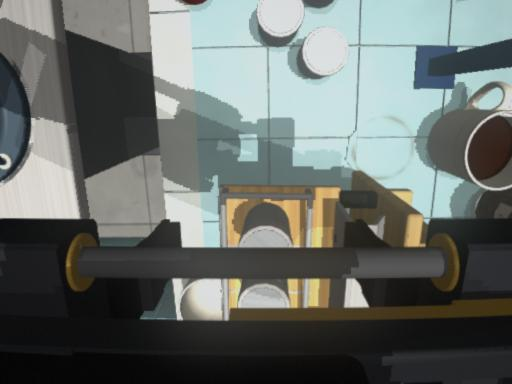

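```bash
python3 chk.py wrist scene | grep -v counter
```

```text
wrist wire pts 1766
 x pct [-123.1028  -34.4237] y pct [ 12.4376 149.2422] expect x -118±3,-40 ; y ±142
  long wire x med -120.46614016352191 slope 0.004259744199979108 458
  long wire x med -37.25033052341289 slope 0.0102611826669423 397
  end wire y med 146.05202371260373 542
  SHELF can x 407.5 y -122.4 r 23.9 z 168.2 n 1195 local [-79.5 111.3] exp (-79, [111, 56, 1, -54, -109])
  SHELF can x 405.0 y -176.2 r 24.2 z 168.4 n 1310 local [-80.9  57.5] exp (-79, [111, 56, 1, -54, -109])
  SHELF can x 478.1 y -168.4 r 15.4 z 168.1 n 137 local [-8.  66.8] exp (-79, [111, 56, 1, -54, -109])
scene wire pts 421
 x pct [-126.7101  -35.811 ] y pct [-146.482   145.7314] expect x -118±3,-40 ; y ±142
  long wire x med -122.76606244344848 slope 0.04728771417706485 179
  long wire x med -39.25202728719193 slope 0.0034381920030626583 102
  end wire y med -145.15640213582668 30
  end wire y med 144.0380737386414 23
  tab top 29 [-4.8936  1.3825]
  SHELF can x 478.6 y -235.7 r 131.8 z 167.7 n 168 local [-6.1 -0.5] exp (-79, [111, 56, 1, -54, -109])
  SHELF can x 406.3 y -123.0 r 26.4 z 168.6 n 124 local [-80.7 110.7] exp (-79, [111, 56, 1, -54, -109])
  SHELF can x 402.6 y -177.4 r 25.7 z 168.4 n 136 local [-83.2  56.2] exp (-79, [111, 56, 1, -54, -109])
40.2 [ 0.4069 -0.0729  0.2317]
```

Re-measured after settling, canister 2 is within about 2 mm of its centre. Next is E.

Emit:
move_arm:
  rows: [10,35,0,0,0,0,0,12,40,0,0,0,0,0,12,40,0,0,0,0,0,12,40,0,0,0,0,0,12,35,0,0,0,0,0,8.5,14,0,0,0,0,0,0,0,0,0,0,0,0,0,0,0,0,0,0,0,0,0,0,0,0,0,0,0]

```text
$.rows: bad value
```

```bash
python3 cans.py wrist
```

```text
40.2 [-0.4472  0.1759  1.8682 -0.0027  1.1007 -0.4241] [ 0.4069 -0.0729  0.2317]
wrist
 x 425.6 y 87.3 r 24.0 z 71.3 n 1376 [217. 220. 220.]
 x 470.9 y 49.4 r 24.3 z 71.3 n 1848 [219. 222. 222.]
 x 614.0 y 40.1 r 11.1 z 72.0 n 136 [47. 59. 64.]
 x 619.8 y -50.6 r 16.6 z 72.1 n 173 [81. 83. 78.]
 x 527.5 y -91.9 r 7.7 z 72.4 n 55 [94. 88. 72.]
```

Row length slip (9 rows plus an extra value); resending it.

Emit:
move_arm:
  rows: [10,35,0,0,0,0,0,12,40,0,0,0,0,0,12,40,0,0,0,0,0,12,40,0,0,0,0,0,12,35,0,0,0,0,0,8.5,14,0,0,0,0,0,0,0,0,0,0,0,0,0,0,0,0,0,0,0]

```text
time: 41.05
position: [0.473, 0.1309, 0.2315]
tool_rot: [0.714, 0.7, -0.002, -0.001]
ft_force: [0.2, 0.5, -0.6]
grip_width: 0.0871
```

```bash
python3 cans.py wrist; python3 cans.py wrist
```

```text
41.05 [ 0.0431  0.2919  1.7007 -0.0018  1.1539  0.064 ] [0.473  0.1309 0.2315]
wrist
 x 331.9 y 138.0 r 23.1 z 71.2 n 739 [104.  27.  25.]
 x 474.0 y 131.6 r 24.1 z 71.3 n 1491 [ 98. 101.  99.]
 x 426.0 y 88.2 r 24.2 z 71.2 n 1382 [149. 153. 152.]
 x 471.4 y 50.3 r 24.2 z 71.3 n 1069 [154. 158. 157.]
 x 614.5 y 48.2 r 5.8 z 72.8 n 52 [39. 50. 55.]
41.1 [ 0.0422  0.2914  1.7013 -0.0016  1.1539  0.0642] [0.4728 0.1306 0.2316]
wrist
 x 331.6 y 138.1 r 23.3 z 71.3 n 742 [99. 27. 25.]
 x 474.2 y 131.5 r 24.2 z 71.3 n 1486 [ 98. 100.  98.]
 x 425.6 y 88.3 r 24.2 z 71.2 n 1378 [149. 152. 151.]
 x 471.3 y 50.8 r 23.9 z 71.2 n 1079 [155. 158. 157.]
 x 614.7 y 47.6 r 5.9 z 72.6 n 48 [39. 50. 56.]
```

Emit:
move_arm:
  rows: [1.1,0.8,-45,0,0,0,0,0,0,-45,0,0,0,0,0,0,-45,0,0,0,0,0,0,-40,0,0,0,0,0,0,-30,0,0,0,0,0,0,-13,0,0,0,0,0,0,0,0,0,0,0.6,0,0,0,0,0,0,0.6,0,0,0,0,0,0,0.6,0,0,0,0,0,0,0.6,0,0,0,0,0,0,0.6,0,0,0,0,0,0,0.6]
  grip_force: 25

```text
time: 42.35
position: [0.4744, 0.1327, 0.0145]
tool_rot: [0.714, 0.7, -0.001, -0.001]
ft_force: [-0.1, 0.3, 2.0]
grip_width: 0.0475
```

Emit:
move_arm:
  rows: [0,0,15,0,0,0,0.6,0,0,40,0,0,0,0.6,0,0,45,0,0,0,0.6,0,0,45,0,0,0,0.6,-8,-25,45,0,0,0,0.6,-10,-40,0,0,0,0,0.6,-10,-45,0,0,0,0,0.6,-10,-45,0,0,0,0,0.6,-10,-45,0,0,0,0,0.6,-10,-45,0,0,0,0,0.6,-8,-45,0,0,0,0,0.6,0,0,0,0,0,0,0.6]

```text
time: 43.55
position: [0.4088, -0.162, 0.2024]
tool_rot: [0.717, 0.697, -0.002, 0.001]
ft_force: [0.4, 0.1, -1.6]
grip_width: 0.0477
```

Emit:
move_arm:
  rows: [-1,-30,0,0,0,0,0.6,-1,-30,0,0,0,0,0.6,0,-10.5,0,0,0,0,0.6,0,0,-25,0,0,0,0.6,0,0,-30,0,0,0,0.6,0,0,-20,0,0,0,0.6,0,0,-9,0,0,0,0.6,0,0,0,0,0,0,0.6,0,0,0,0,0,0,0.6,0,0,0,0,0,0,0.6]

```text
time: 44.55
position: [0.4076, -0.2273, 0.1191]
tool_rot: [0.714, 0.7, -0.001, 0.0]
ft_force: [-0.4, -0.3, -1.8]
grip_width: 0.0475
```

```bash
python3 look.py wrist w7.png; python3 -c "
from h import *
o=robot.get_obs(); M=Rn.from_quat(o['tool_rot']).as_matrix(); print(M[:,1:])"
```

```text
44.6 [ 0.4075 -0.2273  0.1191] [ 0.7142  0.6999 -0.0015  0.0002] [ 0.2784  0.5726 -1.6927] 0.04737941150834884
[[ 0.99979428 -0.00179094]
 [-0.02020781 -0.00242475]
 [-0.00174158 -0.99999546]]
```

Emit:
move_arm:
  rows: [-0.5,-5.4,0,0,0,0,0.6,0,0,-3,0,0,0,0.6,0,0,-2,0,0,0,0.6,0,0,0,0,0,0,0.6]

```text
time: 45.0
position: [0.4059, -0.2321, 0.1127]
tool_rot: [0.714, 0.7, -0.002, -0.001]
ft_force: [0.6, -0.5, -1.4]
grip_width: 0.0476
```

Emit:
move_arm:
  rows: [0,0,-1,0,0,0,0.6,0,0,0,0,0,0,0.6]

```text
time: 45.2
position: [0.4061, -0.2323, 0.1123]
tool_rot: [0.714, 0.7, -0.002, -0.001]
ft_force: [-0.3, 0.3, 2.9]
grip_width: 0.0473
```

Emit:
move_arm:
  rows: [0,0,-1,0,0,0,0.6,0,0,0,0,0,0,0.6]

```text
time: 45.4
position: [0.4061, -0.2325, 0.1121]
tool_rot: [0.714, 0.7, -0.002, -0.001]
ft_force: [-3.1, 1.5, 10.8]
grip_width: 0.0477
```

Emit:
move_arm:
  rows: [0,0,1,0,0,0,0.6,0,0,0,0,0,0,0.33,0,0,0,0,0,0,0.33,0,0,0,0,0,0,0.33,0,0,20,0,0,0,0.33,0,0,40,0,0,0,0.33,0,0,40,0,0,0,0.3,0,40,20,0,0,0,0,0,45,0,0,0,0,0,5,45,0,0,0,0,0,0,30,0,0,0,0,0,0,0,0,0,0,0,0]

```text
time: 46.6
position: [0.41, -0.0687, 0.2319]
tool_rot: [0.713, 0.701, -0.001, -0.002]
ft_force: [-0.3, 0.2, -0.1]
grip_width: 0.0854
```

Emit:
move_arm:
  rows: [0,0,0,0,0,0,0,0,0,0,0,0,0,0]

```text
time: 46.8
position: [0.4117, -0.0732, 0.2321]
tool_rot: [0.715, 0.7, -0.002, -0.001]
ft_force: [0.2, 0.3, 0.5]
grip_width: 0.0867
```

```bash
python3 chk.py wrist scene side
```

```text
wrist wire pts 1767
 x pct [-123.1501  -34.4788] y pct [ 12.2103 149.294 ] expect x -118±3,-40 ; y ±142
  long wire x med -120.4427602326024 slope 0.007526465292937672 462
  long wire x med -37.12031120672248 slope 0.00912376120217079 386
  end wire y med 146.11122344427494 529
  SHELF can x 407.3 y -119.6 r 23.8 z 168.2 n 1211 local [-79.7 114.1] exp (-79, [111, 56, 1, -54, -109])
  SHELF can x 478.4 y -111.8 r 12.2 z 167.6 n 100 local [ -8.8 123.4] exp (-79, [111, 56, 1, -54, -109])
  SHELF can x 405.1 y -176.5 r 24.1 z 168.4 n 1321 local [-80.8  57.1] exp (-79, [111, 56, 1, -54, -109])
  SHELF can x 478.6 y -168.9 r 15.3 z 168.1 n 135 local [-7.4 66.3] exp (-79, [111, 56, 1, -54, -109])
  counter can x 425.4 y 87.1 r 23.9 z 71.3 n 1361 [216. 219. 219.]
  counter can x 470.9 y 49.4 r 24.3 z 71.3 n 1838 [218. 221. 221.]
  counter can x 614.8 y 40.1 r 11.4 z 72.5 n 134 [47. 59. 64.]
  counter can x 619.5 y -51.9 r 17.6 z 72.2 n 180 [80. 82. 77.]
scene wire pts 430
 x pct [-126.2482  -37.0668] y pct [-146.4496  145.4166] expect x -118±3,-40 ; y ±142
  long wire x med -121.778026024557
[... 783 characters left out ...]
ct [-121.0887  -31.9741] y pct [-104.4766  152.1748] expect x -118±3,-40 ; y ±142
  long wire x med -118.70335384692818 slope -0.005396358555899687 39
  long wire x med -34.812493155136664 slope -0.0032273290441021743 61
  end wire y med 135.6616924381314 51
  SHELF can x 406.4 y -230.7 r 24.6 z 168.3 n 96 local [-78.4   3. ] exp (-79, [111, 56, 1, -54, -109])
  SHELF can x 409.9 y -148.6 r 50.4 z 168.2 n 214 local [-76.6  85.1] exp (-79, [111, 56, 1, -54, -109])
  counter can x 472.9 y 50.3 r 26.0 z 70.6 n 129 [198. 200. 203.]
  counter can x 426.9 y 90.0 r 25.1 z 70.8 n 143 [197. 200. 202.]
  counter can x 332.5 y 138.9 r 24.3 z 71.0 n 76 [211.   79.5  79. ]
47.25 [ 0.4112 -0.0726  0.232 ]
```

Canister 3 is about 1–2 mm forward of its centre, which is acceptable; I'll compensate from here on. Canister D stands close to A, so I'll turn the jaws 0.4 rad for that pick.

Emit:
move_arm:
  rows: [10,20,0,0,0,0.08,0,14,28,0,0,0,0.08,0,14,28,0,0,0,0.08,0,12,28,0,0,0,0.08,0,10,18,0,0,0,0.08,0,0,0,0,0,0,0,0,0,0,0,0,0,0,0,0,0,0,0,0,0,0]

```text
time: 48.05
position: [0.4707, 0.049, 0.2319]
tool_rot: [0.562, 0.827, -0.002, -0.001]
ft_force: [0.0, -0.4, 0.4]
grip_width: 0.0871
```

```bash
python3 cans.py wrist; python3 cans.py wrist; python3 -c "
from h import *
o=robot.get_obs(); M=Rn.from_quat(o['tool_rot']).as_matrix(); print(M[:,1:])"
```

```text
48.05 [-0.1307  0.2653  1.74   -0.0033  1.1398 -0.5074] [0.4707 0.049  0.2319]
wrist
 x 332.8 y 137.8 r 23.7 z 71.3 n 899 [188.  36.  32.]
 x 425.6 y 87.9 r 24.1 z 71.3 n 1607 [121. 124. 123.]
 x 471.2 y 50.3 r 24.0 z 71.2 n 1488 [116. 120. 119.]
 x 614.0 y 41.6 r 10.0 z 72.4 n 84 [42.  52.5 57. ]
 x 619.7 y -50.5 r 16.0 z 72.6 n 103 [70. 70. 66.]
 x 527.0 y -96.7 r 10.9 z 71.9 n 77 [75. 66. 47.]
48.1 [-0.1311  0.2651  1.74   -0.0032  1.1397 -0.5075] [0.4707 0.0489 0.232 ]
wrist
 x 332.7 y 137.4 r 23.8 z 71.3 n 907 [188.  36.  32.]
 x 425.4 y 88.2 r 24.2 z 71.3 n 1608 [121. 124. 123.]
 x 471.2 y 50.2 r 24.1 z 71.3 n 1488 [116.  120.5 120. ]
 x 614.9 y 41.5 r 10.5 z 72.3 n 96 [41. 52. 57.]
 x 619.9 y -51.3 r 16.5 z 72.2 n 107 [70. 70. 65.]
 x 527.1 y -97.1 r 11.0 z 72.5 n 77 [75. 66. 47.]
[[ 0.9295145  -0.00336052]
 [ 0.3687639  -0.00236669]
 [-0.00399644 -0.99999155]]
```

Emit:
move_arm:
  rows: [0.5,1.2,-45,0,0,0,0,0,0,-45,0,0,0,0,0,0,-45,0,0,0,0,0,0,-40,0,0,0,0,0,0,-30,0,0,0,0,0,0,-13,0,0,0,0,0,0,0,0,0,0,0.6,0,0,0,0,0,0,0.6,0,0,0,0,0,0,0.6,0,0,0,0,0,0,0.6,0,0,0,0,0,0,0.6,0,0,0,0,0,0,0.6]
  grip_force: 25

```text
time: 49.35
position: [0.4719, 0.0509, 0.0146]
tool_rot: [0.561, 0.828, -0.002, -0.0]
ft_force: [0.3, 0.8, 0.8]
grip_width: 0.0477
```

Emit:
move_arm:
  rows: [0,0,15,0,0,0,0.6,0,0,40,0,0,0,0.6,0,0,45,0,0,0,0.6,0,0,45,0,0,0,0.6,-8,-25,45,0,0,-0.08,0.6,-10,-40,0,0,0,-0.08,0.6,-10,-40,0,0,0,-0.08,0.6,-10,-40,0,0,0,-0.08,0.6,-10,-40,0,0,0,-0.07,0.6,-8,-40,0,0,0,0,0.6,-6,-40,0,0,0,0,0.6,-4,-40,0,0,0,0,0.6]

```text
time: 50.55
position: [0.405, -0.2542, 0.2023]
tool_rot: [0.711, 0.703, -0.002, -0.001]
ft_force: [1.5, 0.2, -0.9]
grip_width: 0.0475
```

Emit:
move_arm:
  rows: [0,-20,0,0,0,0,0.6,0,-10,0,0,0,0,0.6,0,0,0,0,0,0,0.6,0,0,0,0,0,0,0.6]

```text
time: 50.95
position: [0.4058, -0.2812, 0.2019]
tool_rot: [0.71, 0.704, -0.001, -0.002]
ft_force: [0.0, -0.5, -1.5]
grip_width: 0.0477
```

```bash
python3 -c "
from h import *
o=robot.get_obs(); M=Rn.from_quat(o['tool_rot']).as_matrix(); print(o['position'],o['grip_width']);print(M[:,1:])"
```

```text
[ 0.40579912 -0.28116104  0.2019183 ] 0.047694746315072416
[[ 0.99994401 -0.00456659]
 [-0.00954039  0.00117769]
 [-0.00457762 -0.99998888]]
```

Emit:
move_arm:
  rows: [0.3,-6.5,0,0,0,-0.01,0.6,0,0,-25,0,0,0,0.6,0,0,-30,0,0,0,0.6,0,0,-20,0,0,0,0.6,0,0,-9,0,0,0,0.6,0,0,0,0,0,0,0.6,0,0,0,0,0,0,0.6,0,0,0,0,0,0,0.6]

```text
time: 51.75
position: [0.4072, -0.2902, 0.1194]
tool_rot: [0.714, 0.7, -0.002, 0.0]
ft_force: [-0.6, -0.6, -0.4]
grip_width: 0.0476
```

Emit:
move_arm:
  rows: [-0.8,2.3,0,0,0,0,0.6,0,0,-3,0,0,0,0.6,0,0,-2,0,0,0,0.6,0,0,0,0,0,0,0.6]

```text
time: 52.15
position: [0.4054, -0.2871, 0.113]
tool_rot: [0.714, 0.7, -0.002, -0.001]
ft_force: [0.5, 0.1, -1.3]
grip_width: 0.0477
```

Emit:
move_arm:
  rows: [0,0,-1,0,0,0,0.6,0,0,0,0,0,0,0.6]

```text
time: 52.35
position: [0.4055, -0.2874, 0.1126]
tool_rot: [0.714, 0.7, -0.002, -0.001]
ft_force: [-0.5, 0.7, 2.4]
grip_width: 0.048
```

Emit:
move_arm:
  rows: [0,0,-1,0,0,0,0.6,0,0,0,0,0,0,0.6]

```text
time: 52.55
position: [0.4056, -0.2876, 0.1124]
tool_rot: [0.714, 0.7, -0.002, -0.001]
ft_force: [-3.6, 1.3, 9.4]
grip_width: 0.0474
```

Emit:
move_arm:
  rows: [0.5,0,1,0,0,0,0.6,0,0,0,0,0,0,0.33,0,0,0,0,0,0,0.33,0,0,0,0,0,0,0.33,0,0,20,0,0,0,0.33,0,0,40,0,0,0,0.33,0,0,40,0,0,0,0.3,0,40,20,0,0,0,0,5,45,0,0,0,0,0,5,45,0,0,0,0,0,5,45,0,0,0,0,0,5,45,0,0,0,0,0]

```text
time: 53.75
position: [0.4261, -0.0656, 0.2323]
tool_rot: [0.715, 0.7, -0.001, -0.001]
ft_force: [0.1, -0.5, 0.1]
grip_width: 0.0854
```

Emit:
move_arm:
  rows: [0,45,0,0,0,0,0,0,45,0,0,0,0,0,0,45,0,0,0,0,0,0,20,0,0,0,0,0,0,0,0,0,0,0,0,0,0,0,0,0,0,0,0,0,0,0,0,0,0]

```text
time: 54.45
position: [0.4262, 0.0868, 0.2321]
tool_rot: [0.715, 0.699, -0.002, -0.001]
ft_force: [0.1, -0.4, 0.5]
grip_width: 0.0867
```

```bash
python3 chk.py scene side; python3 cans.py wrist
```

```text
scene wire pts 449
 x pct [-126.1081  -36.7818] y pct [-146.2799  145.3115] expect x -118±3,-40 ; y ±142
  long wire x med -121.63876551233783 slope 0.029405995100092078 211
  long wire x med -39.195732540210024 slope -0.004555577058491772 45
  end wire y med -145.11922848706672 28
  end wire y med 143.83650241646356 24
  tab top 29 [-6.0089  0.8911]
  SHELF can x 475.0 y -166.8 r 33.4 z 167.4 n 40 local [-11.1  68.3] exp (-79, [111, 56, 1, -54, -109])
  SHELF can x 406.4 y -124.1 r 26.0 z 168.5 n 123 local [-80.6 109.6] exp (-79, [111, 56, 1, -54, -109])
  SHELF can x 477.9 y -286.2 r 81.2 z 167.5 n 118 local [ -5.7 -51. ] exp (-79, [111, 56, 1, -54, -109])
  SHELF can x 403.0 y -179.4 r 25.8 z 168.3 n 133 local [-82.8  54.3] exp (-79, [111, 56, 1, -54, -109])
  SHELF can x 401.7 y -233.7 r 26.0 z 168.1 n 142 local [-83.   -0.1] exp (-79, [111, 56, 1, -54, -109])
  SHELF can x 402.9 y -290.7 r 26.3 z 168.1 n 144 local [-80.7 -57.1] exp (-79, [111, 56, 1, -54, -109])
  counter can x 425.8 y 86.1 r 25.1 z 71.6 n 106 [124. 136. 140.]
side wire pts 116
 x pct [-120.9076  -32.5235] y pct [-144.9225  151.8208] expect x -118±3,-40 ; y ±142
  long wire x med -118.6480112504717 slope -0.005280258259191599 30
  long wire x med -34.710677852563045 slope 0.018643893659349098 8
  end wire y med -143.19124445432425 8
  end wire y med 135.19549041512926 43
  counter can x 426.5 y 90.0 r 26.2 z 71.0 n 139 [145. 152. 153.]
  counter can x 334.4 y 140.3 r 24.4 z 70.4 n 74 [149.   74.5  74. ]
54.75 [0.4262 0.087  0.2322]
54.75 [-0.0557  0.208   1.8223 -0.0011  1.115  -0.0333] [0.4262 0.087  0.2322]
wrist
 x 331.8 y 138.1 r 23.3 z 71.4 n 766 [137.  39.  36.]
 x 425.9 y 88.3 r 24.1 z 71.3 n 1486 [106. 109. 107.]
 x 614.7 y 40.6 r 11.3 z 72.1 n 121 [44. 56. 60.]
 x 528.1 y -90.7 r 7.0 z 69.6 n 42 [78. 67. 45.]
```

Emit:
move_arm:
  rows: [-0.3,1.2,-45,0,0,0,0,0,0,-45,0,0,0,0,0,0,-45,0,0,0,0,0,0,-40,0,0,0,0,0,0,-30,0,0,0,0,0,0,-13,0,0,0,0,0,0,0,0,0,0,0.6,0,0,0,0,0,0,0.6,0,0,0,0,0,0,0.6,0,0,0,0,0,0,0.6,0,0,0,0,0,0,0.6,0,0,0,0,0,0,0.6]
  grip_force: 25

```text
time: 56.0
position: [0.426, 0.089, 0.0148]
tool_rot: [0.714, 0.7, -0.001, -0.001]
ft_force: [-0.0, -0.1, 0.7]
grip_width: 0.0471
```

Emit:
move_arm:
  rows: [0,0,15,0,0,0,0.6,0,0,40,0,0,0,0.6,0,0,45,0,0,0,0.6,0,0,45,0,0,0,0.6,-3,-25,45,0,0,0,0.6,-3,-40,0,0,0,0,0.6,-3,-40,0,0,0,0,0.6,-3,-40,0,0,0,0,0.6,-3,-40,0,0,0,0,0.6,-3,-40,0,0,0,0,0.6,-3,-40,0,0,0,0,0.6,0,-40,0,0,0,0,0.6]

```text
time: 57.2
position: [0.4037, -0.2163, 0.2028]
tool_rot: [0.714, 0.7, -0.002, -0.001]
ft_force: [-0.1, 0.4, -1.2]
grip_width: 0.0478
```

Emit:
move_arm:
  rows: [0,-40,0,0,0,0,0.6,0,-40,0,0,0,0,0.6,0,-40,0,0,0,0,0.6,0,0,0,0,0,0,0.6,0,0,0,0,0,0,0.6,0,0,0,0,0,0,0.6]

```text
time: 57.8
position: [0.4042, -0.3336, 0.2024]
tool_rot: [0.714, 0.7, -0.001, -0.002]
ft_force: [0.2, -0.4, -1.0]
grip_width: 0.0474
```

```bash
python3 -c "
from h import *
o=robot.get_obs(); M=Rn.from_quat(o['tool_rot']).as_matrix(); print(o['position'],o['grip_width'],o['q']);print(M[:,1:])"
```

```text
[ 0.40418756 -0.33355353  0.20241558] 0.04744737353117141 [-0.90138891  0.37418246  1.66197813 -0.00332848  1.10950147 -0.87986935]
[[ 0.99978749 -0.0048611 ]
 [-0.02002734  0.00133992]
 [-0.00488696 -0.99998729]]
```

Emit:
move_arm:
  rows: [0.5,-9,0,0,0,0,0.6,0,0,-25,0,0,0,0.6,0,0,-30,0,0,0,0.6,0,0,-20,0,0,0,0.6,0,0,-9,0,0,0,0.6,0,0,0,0,0,0,0.6,0,0,0,0,0,0,0.6,0,0,0,0,0,0,0.6]

```text
time: 58.6
position: [0.4061, -0.3451, 0.1201]
tool_rot: [0.714, 0.7, -0.002, 0.0]
ft_force: [0.3, 0.2, -1.3]
grip_width: 0.0473
```

```bash
python3 -c "
from h import *
robot.camera('wrist')
o=robot.get_obs(); print(o['position'],o['ft_force'])"
```

```text
[ 0.40606937 -0.34506319  0.12007681] [ 0.04356945 -1.35195894 -0.65507551]
```

Emit:
move_arm:
  rows: [-0.9,2.2,0,0,0,0,0.6,0,0,-3,0,0,0,0.6,0,0,-3,0,0,0,0.6,0,0,0,0,0,0,0.6]

```text
time: 59.05
position: [0.4045, -0.3422, 0.113]
tool_rot: [0.714, 0.7, -0.002, -0.001]
ft_force: [-0.1, -0.1, 1.1]
grip_width: 0.0476
```

Emit:
move_arm:
  rows: [0,0,-1,0,0,0,0.6,0,0,0,0,0,0,0.6]

```text
time: 59.25
position: [0.4046, -0.3424, 0.1128]
tool_rot: [0.714, 0.7, -0.002, -0.001]
ft_force: [-2.5, 1.8, 7.3]
grip_width: 0.047
```

Emit:
move_arm:
  rows: [0,0,-1,0,0,0,0.6,0,0,0,0,0,0,0.6]

```text
time: 59.45
position: [0.4045, -0.3426, 0.1127]
tool_rot: [0.714, 0.7, -0.002, -0.0]
ft_force: [-2.4, 1.7, 12.9]
grip_width: 0.0474
```

Emit:
move_arm:
  rows: [0,0,1.5,0,0,0,0.6,0,0,0,0,0,0,0.33,0,0,0,0,0,0,0.33,0,0,0,0,0,0,0.33,0,0,20,0,0,0,0.33,0,0,40,0,0,0,0.33,0,0,40,0,0,0,0.3,0,40,20,0,0,0,0,0,45,0,0,0,0,0,0,45,0,0,0,0,0,0,45,0,0,0,0,0,0,45,0,0,0,0,0]

```text
time: 60.65
position: [0.4042, -0.1205, 0.2323]
tool_rot: [0.715, 0.7, -0.001, -0.001]
ft_force: [1.3, -0.2, -0.5]
grip_width: 0.0853
```

Emit:
move_arm:
  rows: [0,45,0,0,0,0,0,0,45,0,0,0,0,0,0,45,0,0,0,0,0,0,0,0,0,0,0,0,0,0,0,0,0,0,0]

```text
time: 61.15
position: [0.4043, 0.0138, 0.2323]
tool_rot: [0.713, 0.701, -0.002, -0.001]
ft_force: [-0.2, -0.6, 0.5]
grip_width: 0.0872
```

```bash
python3 chk.py scene side; python3 home.py scene side; python3 - <<'E'
import cv2
i=cv2.imread('pics/scenec.png'); cv2.imwrite('pics/fz.png',cv2.resize(i[180:300,255:405],None,fx=5,fy=5,interpolation=cv2.INTER_CUBIC))
i=cv2.imread('pics/sidec.png'); cv2.imwrite('pics/fs.png',cv2.resize(i[90:260,180:370],None,fx=3.5,fy=3.5,interpolation=cv2.INTER_CUBIC))
E
```

```text
scene wire pts 472
 x pct [-126.4229  -37.2589] y pct [-146.344   145.4798] expect x -118±3,-40 ; y ±142
  long wire x med -120.82938584673128 slope 0.002360082694309375 224
  long wire x med -39.90687050307696 slope -0.011513243488983589 15
  end wire y med -143.12855173780972 43
  end wire y med 144.17880549668496 24
  tab top 27 [-4.6394  1.0015]
  SHELF can x 478.3 y -243.0 r 124.6 z 167.4 n 166 local [-6.3 -7.8] exp (-79, [111, 56, 1, -54, -109])
  SHELF can x 406.3 y -125.8 r 25.0 z 168.5 n 121 local [-80.6 107.9] exp (-79, [111, 56, 1, -54, -109])
  SHELF can x 403.6 y -177.0 r 25.4 z 168.4 n 132 local [-82.3  56.7] exp (-79, [111, 56, 1, -54, -109])
  SHELF can x 402.2 y -233.6 r 25.1 z 168.1 n 140 local [-82.6   0. ] exp (-79, [111, 56, 1, -54, -109])
  SHELF can x 403.2 y -288.9 r 25.2 z 167.7 n 141 local [-80.4 -55.2] exp (-79, [111, 56, 1, -54, -109])
  SHELF can x 400.6 y -342.0 r 25.3 z 169.0 n 156 local [ -81.9 -108.4] exp (-79, [111, 56, 1, -54, -109])
side wire pts 158
 x pct [-121.2083  -32.2005] y pct [-99.7439 151.9669] expect x -118±3,-40 ; y ±142
  long wire x m
[... 384 characters left out ...]
 1, -54, -109])
  counter can x 335.4 y 139.0 r 23.7 z 70.5 n 82 [208.  77.  76.]
61.45 [0.4047 0.0117 0.2323]
exp G [ 0.4847 -0.2353  0.19  ]
scene boardtop z rel(exp -.092) [-0.0929  0.024  -0.0028] y ext [-0.1463  0.1475]
  tab top 27 ((-4.401130676269531, 1.1636221408843994), (33.63523483276367, 9.543275833129883), 0.5399523973464966) 0.017700268002136976
  board upper [0.0293 0.031  0.0345 0.046 ] [-0.1475  0.1433]
side boardtop z rel(exp -.092) [-0.0932  0.0296  0.0023] y ext [-0.1428  0.1538]
  tab top 11 ((-4.637025833129883, 1.213503360748291), (11.00461196899414, 20.13032341003418), 80.77994537353516) 0.01750025506817593
  board upper [0.0355 0.0362 0.0425 0.0496] [-0.1451  0.1514]
```

View pics/fz.png

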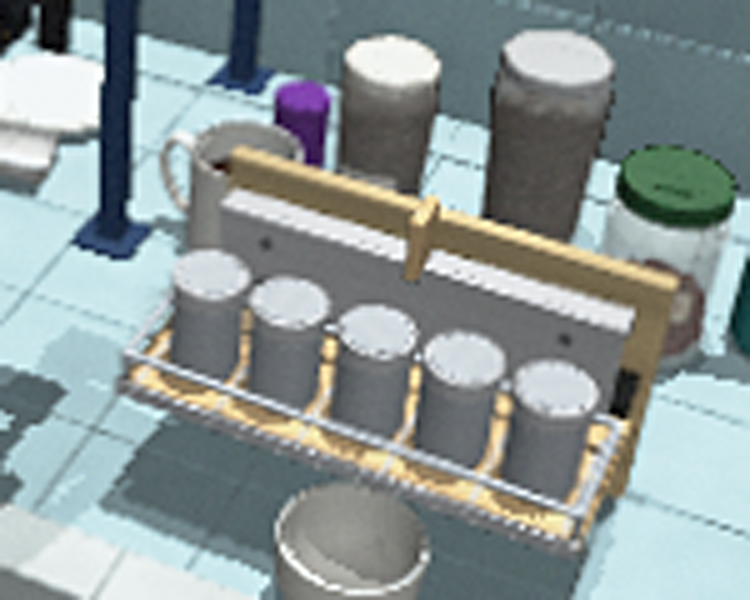

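View pics/fs.png

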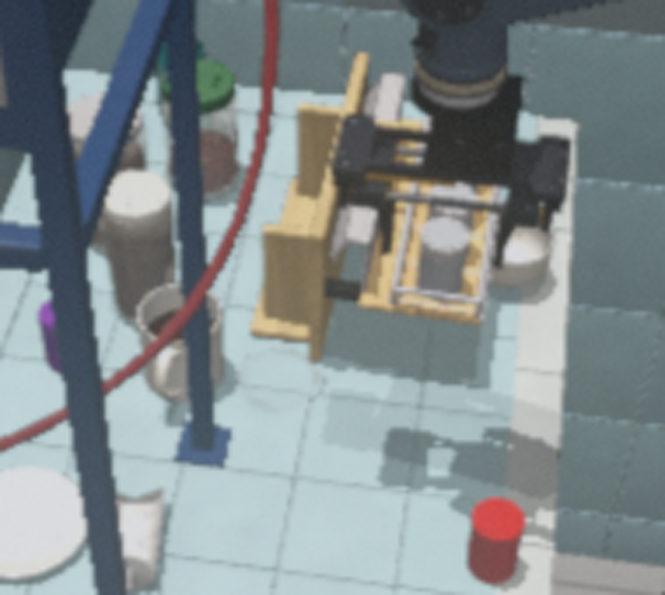

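All five canisters are upright in one row and nothing steel is left on the counter. The shelf held its position under load, and the gripper is clear of it. Handing in.

Emit:
move_arm:
  rows: [0,0,0,0,0,0,0,0,0,0,0,0,0,0,0,0,0,0,0,0,0,0,0,0,0,0,0,0]

```text
time: 61.95
position: [0.4044, 0.0129, 0.2324]
tool_rot: [0.714, 0.7, -0.002, -0.001]
ft_force: [0.6, 0.3, -0.8]
grip_width: 0.0871
```

```bash
python3 -c "
from h import *
print(robot.hand_in()); print(robot.get_obs()['time'])"
```

```text
the job is handed in; nothing more can be done
None
the job is handed in; nothing more can be done
```

I hung the shelf on the cleat and stood all five steel canisters on it, one in each place from left to right. I handed the job in at about 62 s; the system reports no verdict.

- **Hanging:** I took the shelf by its tab, tipped its front up about 15° and brought the strip over the cleat. I then levelled it, let it down until the cleat took its weight, and released it.
- **Final checks:**
  - **Canisters:** they stand upright in one row, within about 1–2.5 mm of their place centres. The largest offset is toward the front, at places 2 and 3.
  - **Shelf:** it is centred on the cleat to about 2 mm and its height is within about 1 mm of home. It did not move when loaded.
  - **Left alone:** I never touched the mug, scoop, bowl or hose.
- **Not quite level:** the shelf rests about 0.9° front-down. My first light press on the tab brought that out. A second press and a re-grip that levelled and re-seated it both settled back to the same tilt, so I left it.
- **Gripper offset:** the real fingertips were about 35 mm short of the reported TCP. My first two grasps closed above the tab because of this, and I corrected for it afterwards.
- **Moved canister:** one was knocked aside during the run, so I located it again before picking it up.

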